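Fit the dry block heater with inserts that match its wells, cover it and start it

TASK

Get the dry block heater ready: someone left two undersized 20 mm inserts loose in its wells, so take both out and put them in the steel tray. Then, from the look-alike inserts on the bench, plug every one that is the right size for the wells (28 mm) fully home into a well of its own; leave the thinner and thicker ones standing where they are and do not disturb the orange or the beaker. When the wells are loaded, put the lid squarely on the heater, down on its deck, and then press the start button fully in and let go.

Things in the scene. Friction and masses are not known exactly. Their poses are not given: they have to be found in the camera images.
- heater: White heater on the bench, fixed, 200 (x) x 140 (y) mm; origin: centre of its underside, z up, turned up to 0.2 rad. Its bare aluminium block, 122 x 122 mm, centre at x = 30 mm, top at 70 mm height, has 4 square wells 64 mm apart. Around it runs a 9 mm wide white deck at 62 mm height, where the lid's walls rest; from x = -100 to -31 mm the deck is the panel with the button.
- well0 (a point): Centre of the mouth of a well, on the block's top face, at heater x = 62, y = 32 mm, axes as the heater's. Each of the four wells is 30 x 30 mm, square to the heater, 22 mm deep with a flat floor and a small chamfer at the mouth: made for 28 mm inserts, which then stand 28 mm proud.
- well1 (a point): Centre of the mouth of a well, on the block's top face, at heater x = 62, y = -32 mm, axes as the heater's. Each of the four wells is 30 x 30 mm, square to the heater, 22 mm deep with a flat floor and a small chamfer at the mouth: made for 28 mm inserts, which then stand 28 mm proud.
- well2 (a point): Centre of the mouth of a well, on the block's top face, at heater x = -2, y = 32 mm, axes as the heater's. Each of the four wells is 30 x 30 mm, square to the heater, 22 mm deep with a flat floor and a small chamfer at the mouth: made for 28 mm inserts, which then stand 28 mm proud.
- well3 (a point): Centre of the mouth of a well, on the block's top face, at heater x = -2, y = -32 mm, axes as the heater's. Each of the four wells is 30 x 30 mm, square to the heater, 22 mm deep with a flat floor and a small chamfer at the mouth: made for 28 mm inserts, which then stand 28 mm proud.
- lid_seat (a point): Where the centre of the lid's underside belongs: over the middle of the block, at deck height (62 mm); axes as the heater's.
- start (a joint): Start button, white in a black ring, round, 22 mm wide, on the heater's panel at heater x = -71, y = -38 mm; value 0 at rest, 0.006 m fully down; its spring needs 5 N and brings it back up.
- start_top (a point): Centre of the start button's top face, 80 mm above the bench, moving with it.
- insert_a: Plain aluminium well insert with a heavy steel foot (0.05 to 0.15 kg), a square block 20 x 20 mm all the way up and 50 mm tall, with a dark 13 mm round tube mouth marked on its top. Origin: centre of the underside; z up, x and y square to its sides. One of the two undersized inserts left loose in wells, standing on the well's floor.
- insert_i: Plain aluminium well insert with a heavy steel foot (0.05 to 0.15 kg), a square block 20 x 20 mm all the way up and 50 mm tall, with a dark 13 mm round tube mouth marked on its top. Origin: centre of the underside; z up, x and y square to its sides. The other undersized insert left loose in a well, standing on its floor.
- insert_b: Plain aluminium well insert with a heavy steel foot (0.05 to 0.15 kg), a square block 28 x 28 mm all the way up and 50 mm tall, with a dark 13 mm round tube mouth marked on its top. Origin: centre of the underside; z up, x and y square to its sides. A right-sized insert already seated in one of the wells; it may stay there.
- insert_c: Plain aluminium well insert with a heavy steel foot (0.05 to 0.15 kg), a square block 28 x 28 mm all the way up and 50 mm tall, with a dark 13 mm round tube mouth marked on its top. Origin: centre of the underside; z up, x and y square to its sides. One of the 28 mm inserts standing on the bench among the other sizes; may be absent.
- insert_d: Plain aluminium well insert with a heavy steel foot (0.05 to 0.15 kg), a square block 28 x 28 mm all the way up and 50 mm tall, with a dark 13 mm round tube mouth marked on its top. Origin: centre of the underside; z up, x and y square to its sides. One of the 28 mm inserts standing on the bench among the other sizes; may be absent.
- insert_e: Plain aluminium well insert with a heavy steel foot (0.05 to 0.15 kg), a square block 28 x 28 mm all the way up and 50 mm tall, with a dark 13 mm round tube mouth marked on its top. Origin: centre of the underside; z up, x and y square to its sides. One of the 28 mm inserts standing on the bench among the other sizes; may be absent.
- insert_f: Plain aluminium well insert with a heavy steel foot (0.05 to 0.15 kg), a square block 20 x 20 mm all the way up and 50 mm tall, with a dark 13 mm round tube mouth marked on its top. Origin: centre of the underside; z up, x and y square to its sides. Undersized, stands on the bench: not wanted.
- insert_g: Plain aluminium well insert with a heavy steel foot (0.05 to 0.15 kg), a square block 36 x 36 mm all the way up and 50 mm tall, with a dark 13 mm round tube mouth marked on its top. Origin: centre of the underside; z up, x and y square to its sides. Oversized, stands on the bench: not wanted.
- insert_h: Plain aluminium well insert with a heavy steel foot (0.05 to 0.15 kg), a square block 36 x 36 mm all the way up and 50 mm tall, with a dark 13 mm round tube mouth marked on its top. Origin: centre of the underside; z up, x and y square to its sides. Oversized, stands on the bench: not wanted.
- lid: Grey square lid, 138 x 138 mm outside, 130 x 130 mm inside, 46 mm tall (top 4 mm thick), open below, lying right way up on the bench, about 0.22 kg. On top a black grip bar 18 mm (lid x) by 56 mm (lid y), 26 mm high, its top 72 mm above the lid's underside. Origin: centre of the underside, z up. It goes over the heater's block, square to it at any quarter turn, with 4 mm of play each side.
- tray: Open steel tray fixed to the bench, 100 (x) x 130 (y) x 22 mm, walls 4 mm, floor 4 mm; empty. Origin: centre of the underside, z up.
- orange_a: An orange, 66 mm wide and 62 mm tall, standing near the inserts; bystander. Origin: underside.
- beaker: Small glass beaker, 48 mm wide and 60 mm tall, standing on the bench in front of the heater to the right; bystander. Origin: centre of the underside.
Mind the look-alikes: they are no part of the job. What is shaped like the insert_e but blue or green is not meant.

How it is judged:
By the outcome, as a careful person would: the job done as asked, in the order asked, and still so for the second after the job is handed in, with the robot touching nothing.
Of insert_c, insert_d, insert_e only 2 to 3 are there at a start; the rules pass over those that are not, and their reading is None.
At some moment in a run one of insert_c, insert_d, insert_e, lid may be knocked a few centimetres aside while the robot is not near it.
It also fails if it takes over 208 s, if anything falls off the work surface, if the arm or the gripper's body presses on something with over 40 N, if the wrist force passes 120 N, or if a joint passes its speed limit or range.

ROBOT

A 6-joint arm with a two-finger parallel gripper is mounted at the origin on the work surface. World frame = base frame: x ahead of the robot, y to its left, z up, the work surface at z = 0. Lengths are in mm, angles in degrees, forces in N, time in s.
With the tool pointing down it reaches from about 300 to 850 mm from the base axis. Payload 4.2 kg.
Tool frame: the origin (TCP) lies at the very end of the fingers, on their centre line; the grasp point (between the pads) lies 19 mm behind it; x points along the fingers, y is the direction in which the jaws open and shut, and the axes are right-handed (so a half turn about x gives the same grasp; the last joint's range is limited). The gripper opens to 91 mm and grips with 3 to 60 N. Pads are 32 mm wide; open, the fingers measure 118 mm over their backs; the gripper's body (76 mm by 178 mm) begins 60 mm behind the grasp point.
Start: joints at [-73.396, 18.312, 89.639, -0, 72.044, -1.146], TCP at [175.302, -547.642, 213.976] pointing down, gripper open.
Joint ranges: [-177.97, 177.97], [-48.28, 115.42], [12.27, 149.76], [-77.06, 257.06], [2.81, 150.46], [-146.56, 146.56]. Speed limits (degrees/s): [147.25, 147.25, 180, 180, 180, 180].

INTERFACE

Orientations are given as [roll, pitch, yaw] about the fixed x, y, z axes, in that order (R = Rz(yaw) Ry(pitch) Rx(roll)).
In Python, from workcell import sensors, grab_frame, job_done, finder gives the robot as it stands.
- The arm moves only by the tool play_rows, never from a script. Its argument "motion" is a list of rows, each a list of 5 numbers: the shift along the world's x, y, z in m, then the turn about the world's z in rad, then the opening, from 0 (shut) to 1 (fully open). In form: [[tx, ty, tz, roll, fingers], ...]. A call has exactly 8 rows; each row is the pose to reach, as a shift and turn from the pose commanded when the call began; what a row does not reach only later rows make up. A row lasts 1/12 s, in which the tool goes at most 41.7 mm and 7.16 degrees, less where a joint would pass 70% of its speed; a pose out of reach is approached as far as the arm can. A call with a gripper value outside its range is refused whole. The fingers move at their own pace and stop on an object; "squeeze" is the grip in N (left out, the last holds). Time passes only in rows, so rows that repeat a pose let the fingers close, or fill a call up. It gives the time, the measured TCP pose, the force and the opening at its end, in the units of the state.
- sensors.state(): the state, without advancing time (a new reading comes with each control period).
- grab_frame(name): name is "scene" or "top"; returns a dict with "img" (384x512x3 uint8, blue, green, red), "fx", "fy", "cx", "cy" (pixels), "rvec" (rotation vector, rad) and "tvec" (3), from world to camera coordinates, as OpenCV has them. Camera axes: x right, y down, z forward; pixel columns grow to the right and rows downward; lengths in mm; the calibration is good to about 2 mm. A picture is of the moment at which its call begins. There is no depth.
- job_done(): hands the job in, once; it reports no verdict.
Trained networks look in a picture, given as the dict that the camera call returned (one of the last four; its "shot" number tells which), for a name from the list of things; names that differ only in an ending like _2 or _b are one class to them, and where a whole thing is asked for, a point or a joint stands for the part that bears it (a point fixed in the world has none). Each returns a list of dicts, best first, with "conf" (0 to 1); they miss things now and then, are a little off and sometimes report something else, mostly with a low value. They report only what shows in the picture. A call takes as long as a camera call. They do not tell look-alikes from the thing itself.
- finder.spot_in(picture, label): "point" ([column, row] in pixels, amid what is visible of it).
- finder.spot_point(picture, label): "point" ([column, row] in pixels: a listed point, or the origin of a listed thing).
The state is a dict: "time_s": time; "qpos": joint angles; "qvel": joint speeds; "effort": joint torques, N m; "ee_pos": TCP position; "ee_rot": TCP orientation; "force": force on the tool from outside, world axes, zero at the start; "torque": the same for the moment, N m; "gripper_width": finger opening in mm.
Only numpy, scipy, OpenCV 4.12 (cv2) and the standard library are available. Lean on these libraries where they do the work, as an engineer would, in place of code of your own. Each camera call takes 0.05 s, during which the arm holds its last target.

## Working session

There is one attempt and no reset: what is moved stays moved. The work goes in short steps, Python scripts to look and compute and a tool call to move; the robot and the scene stay as the last step left them, time stands still between calls to the robot, and variables do not carry over. Pictures are saved under pics/ and viewed, and the job is handed in when it is done.

Besides the shell and the picture viewer there is one more tool, called after "Request:" as name(argument=value, ...) on one line, values as JSON. play_rows: Moves the arm, as the interface text tells. Its arguments: {"type":"object","properties":{"motion":{"type":"array","items":{"type":"array","items":{"type":"number"}}},"squeeze":{"type":"number"}},"required":["motion"]}

```bash
ls; mkdir -p pics; python3 - <<'E'
from workcell import sensors, grab_frame, finder
import cv2
s=sensors.state(); print(s['time_s'],s['ee_pos'],s['ee_rot'],s['gripper_width'],s['force'])
for n in ['scene','top']:
    f=grab_frame(n); cv2.imwrite(f'pics/{n}0.png',cv2.resize(f['img'],(800,600),interpolation=cv2.INTER_CUBIC)); print(n,f['fx'],f['cx'],f['cy'],f['rvec'],f['tvec'])
E
```

```text
pics
0.0 [ 175.15985688 -547.13600652  213.12435763] [-91.30674529  89.89858481 106.44537225] 91.09922814138832 [-0.44226169 -0.15366303 -0.7822817 ]
scene 389.48995787757326 253.5602971029818 195.22702883747993 [ 2.05504286  0.92431291 -0.46090352] [-352.13725697 -155.14016964 1289.00018408]
top 413.8517515677047 256.4893669449127 188.17337993230566 [ 2.10075923 -2.15796391  0.18748777] [  38.87647356  510.5824511  1086.05011454]
```

View pics/scene0.png

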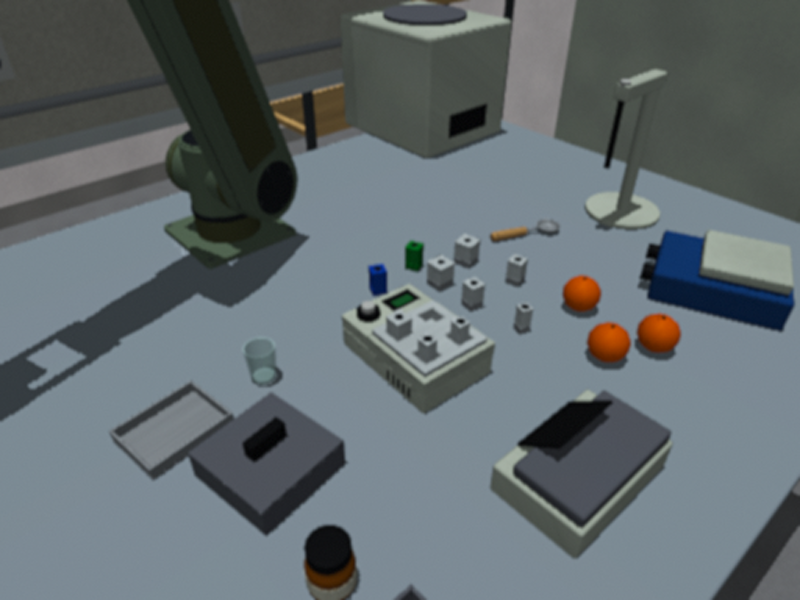

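View pics/top0.png

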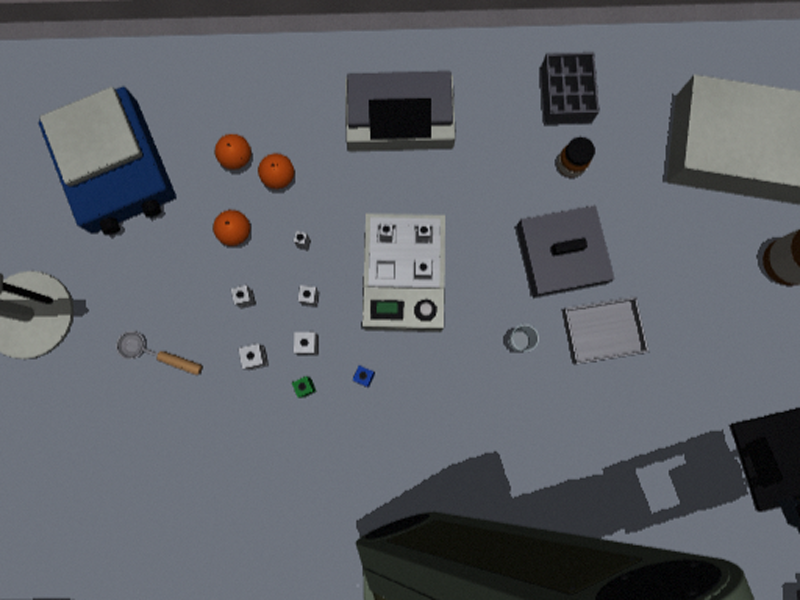

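```bash
cat > h.py <<'E'
import numpy as np, cv2
from workcell import sensors, grab_frame, job_done, finder
def cam(f):
    R,_=cv2.Rodrigues(np.array(f['rvec'],float)); t=np.array(f['tvec'],float).ravel()
    return R,t
def px2w(f,p,z):
    R,t=cam(f); d=np.array([(p[0]-f['cx'])/f['fx'],(p[1]-f['cy'])/f['fy'],1.])
    d=R.T@d; o=-R.T@t; k=(z-o[2])/d[2]; return (o+k*d)
def w2px(f,X):
    K=np.array([[f['fx'],0,f['cx']],[0,f['fy'],f['cy']],[0,0,1.]])
    return cv2.projectPoints(np.array(X,float).reshape(-1,1,3),np.array(f['rvec'],float),np.array(f['tvec'],float),K,None)[0].reshape(-1,2)
def crop(f,c0,r0,c1,r1,s,name):
    cv2.imwrite('pics/'+name+'.png',cv2.resize(f['img'][r0:r1,c0:c1],None,fx=s,fy=s,interpolation=cv2.INTER_CUBIC))
def st():
    s=sensors.state(); print('t%.2f'%s['time_s'],'pos',np.round(s['ee_pos'],1),'rot',np.round(s['ee_rot'],1),'F',np.round(s['force'],1),'w%.1f'%s['gripper_width']); return s
E
python3 - <<'E'
from h import *
f=grab_frame('top')
crop(f,130,130,300,260,4.6,'t1'); crop(f,300,120,430,240,5,'t2')
R,t=cam(f); print('cam',-R.T@t)
for l,z in [('insert_c',0),('insert_a',0),('lid',0),('tray',0),('heater',0),('beaker',0),('orange_a',0),('well0',70),('well1',70),('well2',70),('well3',70),('lid_seat',62),('start_top',80)]:
    for d in finder.spot_point(f,l): print(l,round(d['conf'],2),np.round(d['point'],1),np.round(px2w(f,d['point'],z)[:2],1))
E
```

```text
cam [ 313.82740486   27.7945712  1158.64165842]
insert_c 0.69 [193.2 249.8] [350.8 205. ]
insert_c 0.68 [165.4 227.9] [413.5 282.8]
insert_c 0.67 [198.2 191.3] [514.9 190.8]
insert_c 0.62 [268.6 151.6] [625.7 -12.8]
insert_c 0.6 [233.2 242.6] [367.6  93.8]
insert_c 0.58 [272.6 194.2] [500.8 -20.2]
insert_c 0.57 [199.1 223.8] [422.4 188.5]
insert_c 0.52 [272.4 175.9] [553.8 -21.4]
insert_c 0.47 [191.3 157.1] [615.5 210.5]
insert_c 0.38 [247.9 155.4] [616.1  47.2]
insert_a 0.69 [193.2 249.8] [350.8 205. ]
insert_a 0.68 [165.4 227.9] [413.5 282.8]
insert_a 0.67 [198.2 191.3] [514.9 190.8]
insert_a 0.62 [268.6 151.6] [625.7 -12.8]
insert_a 0.6 [233.2 242.6] [367.6  93.8]
insert_a 0.58 [272.6 194.2] [500.8 -20.2]
insert_a 0.57 [199.1 223.8] [422.4 188.5]
insert_a 0.52 [272.4 175.9] [553.8 -21.4]
insert_a 0.47 [191.3 157.1] [615.5 210.5]
insert_a 0.38 [247.9 155.4] [616.1  47.2]
lid 0.79 [362.3 162.6] [ 585.8 -280.8]
tray 0.75 [386.2 211.8] [ 442.1 -337.9]
tray 0.4 [271.3 195.1] [498.4 -16.4]
heater 0.71 [260.  175.8] [555.1  14.1]
beaker 0.69 [330.6 218.2] [ 428.3 -180.6]
beaker 0.44 [246
[... 513 characters left out ...]
.9 174.4] [544.5  20.4]
well1 0.31 [198.9 221.1] [423.  179.3]
well2 0.87 [271.1 149.7] [612.  -17.3]
well2 0.67 [249.1 148.3] [617.6  42.4]
well2 0.63 [266.4 176.9] [537.   -2.2]
well2 0.62 [247.5 170.7] [555.4  48.1]
well2 0.36 [257.9 174.4] [544.5  20.4]
well2 0.31 [198.9 221.1] [423.  179.3]
well3 0.87 [271.1 149.7] [612.  -17.3]
well3 0.67 [249.1 148.3] [617.6  42.4]
well3 0.63 [266.4 176.9] [537.   -2.2]
well3 0.62 [247.5 170.7] [555.4  48.1]
well3 0.36 [257.9 174.4] [544.5  20.4]
well3 0.31 [198.9 221.1] [423.  179.3]
lid_seat 0.75 [259.3 159.1] [588.7  15.4]
lid_seat 0.32 [248.7 149. ] [617.9  43.6]
lid_seat 0.25 [387.4 214.4] [ 428.2 -320.9]
start_top 0.5 [269.5 197. ] [480.7  -8.4]
```

```bash
python3 - <<'E'
from h import *
f=grab_frame('scene')
crop(f,210,130,370,270,4.8,'s1')
E
```

```text
(no output)
```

View pics/t1.png

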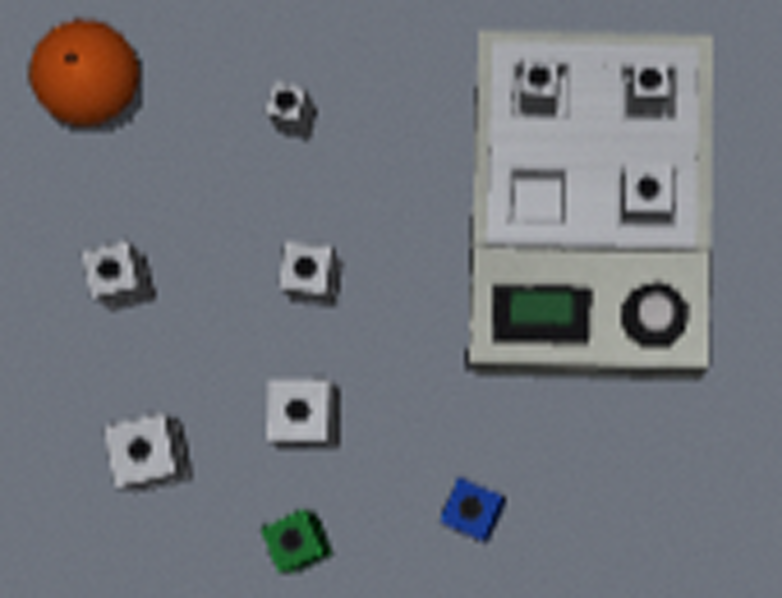

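View pics/t2.png

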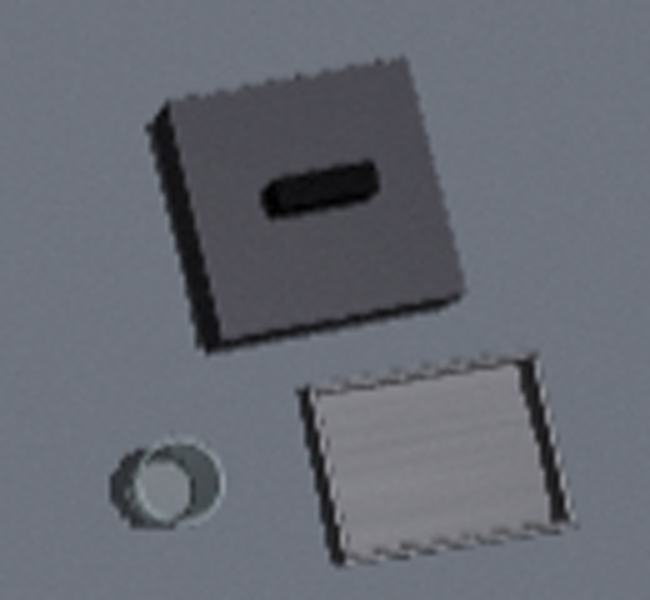

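View pics/s1.png

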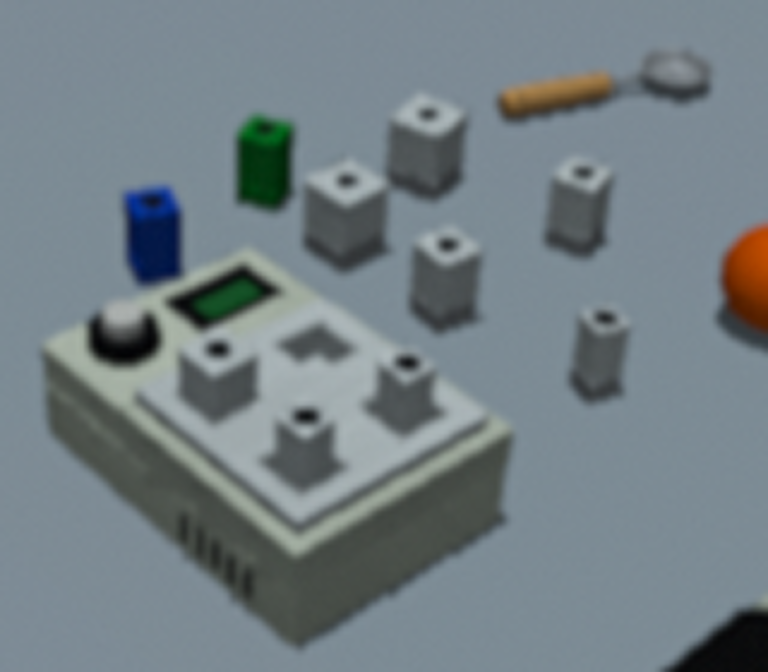

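```bash
cat > fit.py <<'E'
from h import *
from scipy.ndimage import map_coordinates
from scipy.optimize import minimize
def rect(cx,cy,w,h,z,n=30):
    u=np.linspace(-.5,.5,n); e=np.ones(n)
    x=np.r_[u,u,-.5*e,.5*e]*w+cx; y=np.r_[-.5*e,.5*e,u,u]*h+cy
    return np.c_[x,y,np.full(4*n,z)], np.r_[np.tile([0,1.],(2*n,1)),np.tile([1.,0],(2*n,1))]
def grads(f,s=0.7):
    g=cv2.cvtColor(f['img'],cv2.COLOR_BGR2GRAY).astype(np.float32); g=cv2.GaussianBlur(g,(0,0),s)
    return cv2.Sobel(g,cv2.CV_32F,1,0)/8,cv2.Sobel(g,cv2.CV_32F,0,1)/8
def score(p,model,fs,gs):
    c,s=np.cos(p[2]),np.sin(p[2]); Rm=np.array([[c,-s],[s,c]]); tot=0
    for f,(gx,gy) in zip(fs,gs):
        for P,N in model:
            W=np.c_[P[:,:2]@Rm.T+p[:2],P[:,2]]; Nw=np.c_[N@Rm.T,np.zeros(len(N))]
            T=np.c_[-Nw[:,1],Nw[:,0],0*Nw[:,0]]
            a=w2px(f,W); b=w2px(f,W+T); t=b-a; t/=np.linalg.norm(t,axis=1)[:,None]
            G=np.c_[map_coordinates(gx,a[:,::-1].T,order=1),map_coordinates(gy,a[:,::-1].T,order=1)]
            tot+=np.minimum(abs(G[:,0]*t[:,1]-G[:,1]*t[:,0]),25).mean()
    return tot/len(fs)/len(model)
def fitm(p0,model,fs,span=(8,8,.25),n=400,seed=0):
    gs=[grads(f) for f in fs]; rng=np.random.default_rng(seed)
    C=np.array(p0)+rng.uniform(-1,1,(n,3))*np.array(span); C[0]=p0
    S=[score(c,model,fs,gs) for c in C]; best=None
    for i in np.argsort(S)[::-1][:4]:
        r=minimize(lambda q:-score(q*np.array([1,1,.02]),model,fs,gs),C[i]/np.array([1,1,.02]),method='Nelder-Mead',options=dict(initial_simplex=None,xatol=.02,fatol=1e-3))
        if best is None or -r.fun>best[1]: best=(r.x*np.array([1,1,.02]),-r.fun)
    return best
HEAT=[rect(0,0,200,140,62),rect(30,0,122,122,70)]
LID=[rect(0,0,138,138,46)]
TRAY=[rect(0,0,100,130,22),]
def INS(s,z=50): return [rect(0,0,s,s,z)]
E
cat > m1.py <<'E'
from fit import *
t=grab_frame('top'); s=grab_frame('scene')
for n,fs in [('top',[t]),('scene',[s]),('both',[t,s])]:
    print(n)
    for nm,p0,m in [('heater',(555,14,0),HEAT),('lid',(586,-281,.2),LID),('tray',(442,-338,.15),TRAY)]:
        p,v=fitm(p0,m,fs,n=200); print(' ',nm,np.round(p,3),round(v,2))
    for nm,p0,sz in [('L28',(422,282,.1),28),('R28',(421,188,.1),28)]:
        # use origin guess
        p,v=fitm(p0,INS(sz),fs,span=(10,10,.4)); print(' ',nm,np.round(p,3),round(v,2))
E
python3 m1.py
```

```text
top
  heater [ 5.53503e+02  1.86460e+01 -5.00000e-02] 12.6
  lid [ 5.80892e+02 -2.70995e+02  1.66000e-01] 15.55
  tray [ 4.39991e+02 -3.30380e+02  1.25000e-01] 13.55
  L28 [4.07283e+02 2.80422e+02 1.86000e-01] 17.88
  R28 [ 4.26289e+02  1.89552e+02 -4.40000e-02] 17.84
scene
  heater [ 5.50498e+02  2.12960e+01 -4.80000e-02] 15.93
  lid [ 5.88245e+02 -2.82730e+02  1.66000e-01] 11.15
  tray [ 4.4507e+02 -3.3872e+02  1.2800e-01] 18.37
  L28 [4.17954e+02 2.81931e+02 1.43000e-01] 17.81
  R28 [ 4.38076e+02  1.87936e+02 -3.60000e-02] 18.82
both
  heater [ 5.52231e+02  1.96950e+01 -3.90000e-02] 13.29
  lid [ 5.86240e+02 -2.69779e+02  1.63000e-01] 13.99
  tray [ 4.44393e+02 -3.34104e+02  1.34000e-01] 13.95
  L28 [4.17050e+02 2.82129e+02 1.51000e-01] 16.38
  R28 [ 4.36237e+02  1.88582e+02 -8.60000e-02] 17.19
```

```bash
cat > ov.py <<'E'
from fit import *
def overlay(f,items,box,s,name):
    c0,r0,c1,r1=box; im=cv2.resize(f['img'][r0:r1,c0:c1],None,fx=s,fy=s,interpolation=cv2.INTER_NEAREST)
    for p,m,col in items:
        c,sn=np.cos(p[2]),np.sin(p[2]); Rm=np.array([[c,-sn],[sn,c]])
        for P,N in m:
            a=w2px(f,np.c_[P[:,:2]@Rm.T+p[:2],P[:,2]])
            for q in a:
                cv2.circle(im,(int((q[0]-c0+.5)*s),int((q[1]-r0+.5)*s)),1,col,-1)
    cv2.imwrite('pics/'+name+'.png',im)
E
python3 - <<'E'
from ov import *
t=grab_frame('top'); s=grab_frame('scene')
it=[((552.2,19.7,-.045),HEAT,(0,0,255)),((407.3,280.4,.186),INS(28),(0,0,255)),((426.3,189.5,-.044),INS(28),(0,0,255)),((418,282,.15),INS(28),(0,200,0)),((438,188,-.04),INS(28),(0,200,0))]
overlay(t,it,(140,130,300,240),5,'o1'); overlay(s,it,(215,160,355,270),5.7,'o2')
E
```

```text
(no output)
```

View pics/o1.png

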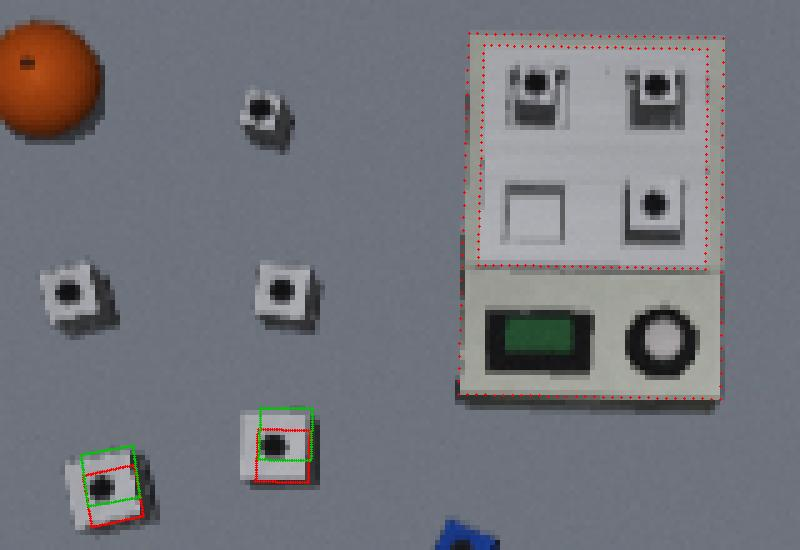

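View pics/o2.png

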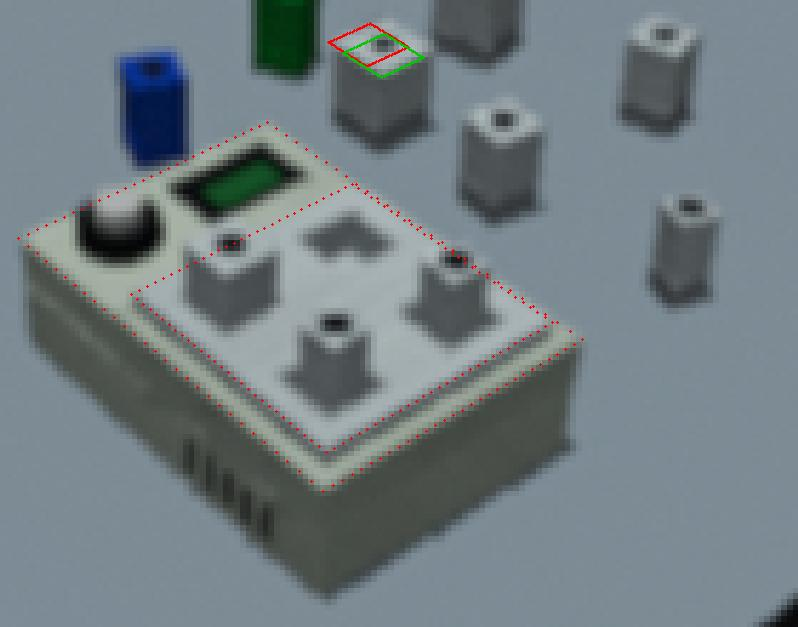

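```bash
cat >> fit.py <<'E'
HEAT2=HEAT+[rect(-2,32,30,30,70)]
E
cat > m1.py <<'E'
from ov import *
t=grab_frame('top'); s=grab_frame('scene')
it=[]
for n,fs in [('top',[t]),('scene',[s]),('both',[t,s])]:
    print(n)
    for nm,p0,m in [('heater',(552,18,-.02),HEAT2),('lid',(586,-276,.165),LID),('tray',(442,-334,.13),TRAY)]:
        p,v=fitm(p0,m,fs,span=(6,6,.06),n=200); print(' ',nm,np.round(p,4),round(v,2)); it.append((p,m,(0,0,255) if n!='both' else (0,200,0)))
    for nm,c,sz in [('L28',(153.5,188.5),28),('R28',(196,188),28),('A20',(191.5,152.5),20)]:
        # use origin guess
        p0=px2w(t,c,50);p0[2]=.1
        p,v=fitm(p0,INS(sz),fs,span=(7,7,.5)); print(' ',nm,np.round(p,4),round(v,2)); it.append((p,INS(sz),(0,0,255) if n!='both' else (0,200,0)))
overlay(t,it[:6]+it[-6:],(140,130,300,240),5,'o1'); overlay(s,it[6:],(215,160,355,270),5.7,'o2')
overlay(t,it[:6]+it[-6:],(320,120,440,240),5,'o3'); overlay(s,it[6:],(60,230,230,350),4.6,'o4')
E
python3 m1.py
```

```text
top
  heater [ 5.541198e+02  1.634710e+01 -3.500000e-02] 12.62
  lid [ 5.808697e+02 -2.709802e+02  1.657000e-01] 15.52
  tray [ 4.347408e+02 -3.310742e+02  1.305000e-01] 13.7
  L28 [5.184278e+02 3.062736e+02 2.381000e-01] 18.71
  R28 [ 5.163659e+02  1.898537e+02 -1.861000e-01] 19.71
  A20 [ 6.095023e+02  1.967513e+02 -2.701000e-01] 15.91
scene
  heater [ 5.50814e+02  2.11071e+01 -4.82000e-02] 16.86
  lid [ 5.857497e+02 -2.692089e+02  1.596000e-01] 13.0
  tray [ 4.450885e+02 -3.387178e+02  1.282000e-01] 18.37
  L28 [5.189752e+02 3.025700e+02 3.470000e-01] 13.07
  R28 [ 5.196504e+02  1.894384e+02 -3.876000e-01] 13.67
  A20 [ 6.206333e+02  1.987697e+02 -2.648000e-01] 13.49
both
  heater [ 5.527012e+02  2.122210e+01 -5.360000e-02] 14.08
  lid [ 5.862407e+02 -2.697510e+02  1.631000e-01] 13.97
  tray [ 4.444127e+02 -3.341122e+02  1.353000e-01] 13.97
  L28 [5.183395e+02 3.055789e+02 2.372000e-01] 15.34
  R28 [ 5.166086e+02  1.897511e+02 -1.686000e-01] 16.08
  A20 [617.7377 196.9323   0.673 ] 12.58
```

View pics/o1.png

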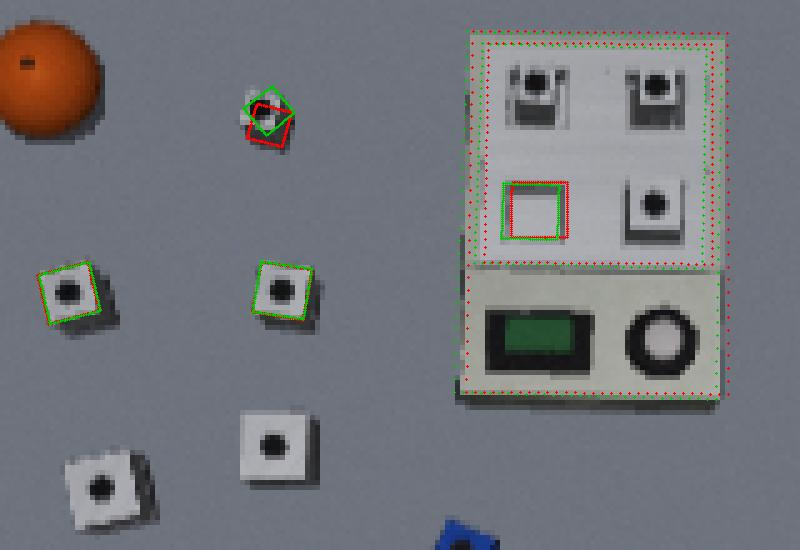

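View pics/o2.png

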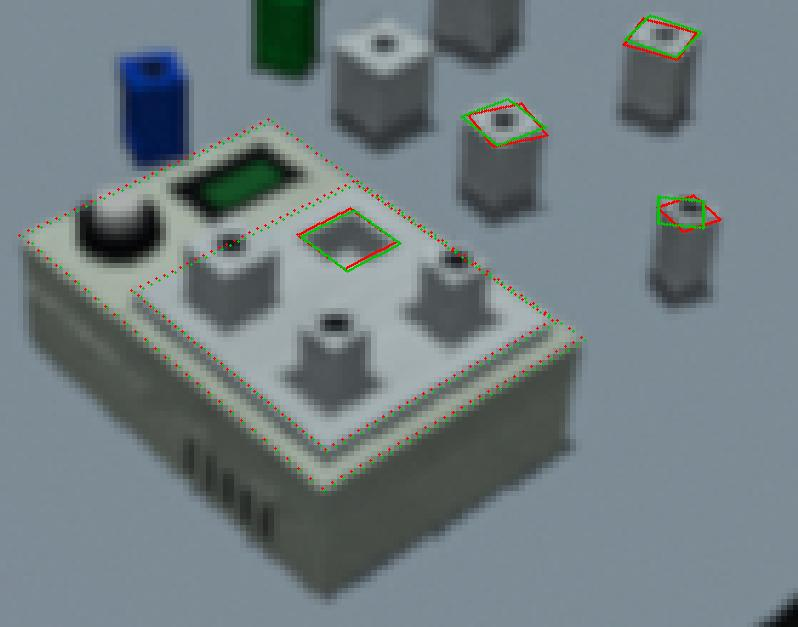

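View pics/o3.png

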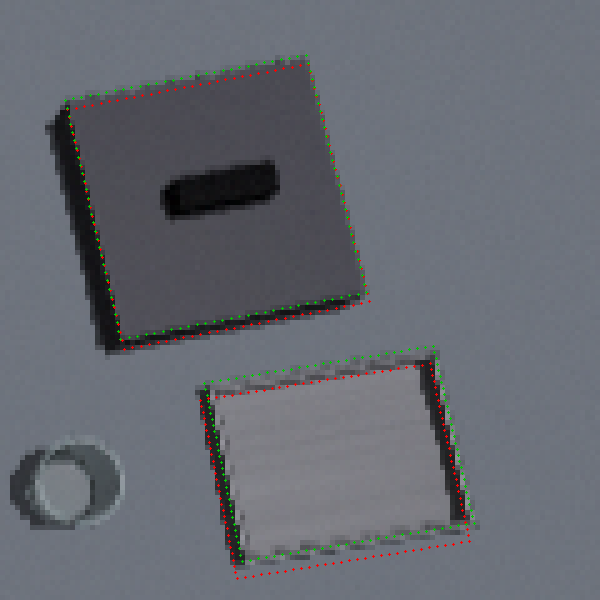

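View pics/o4.png

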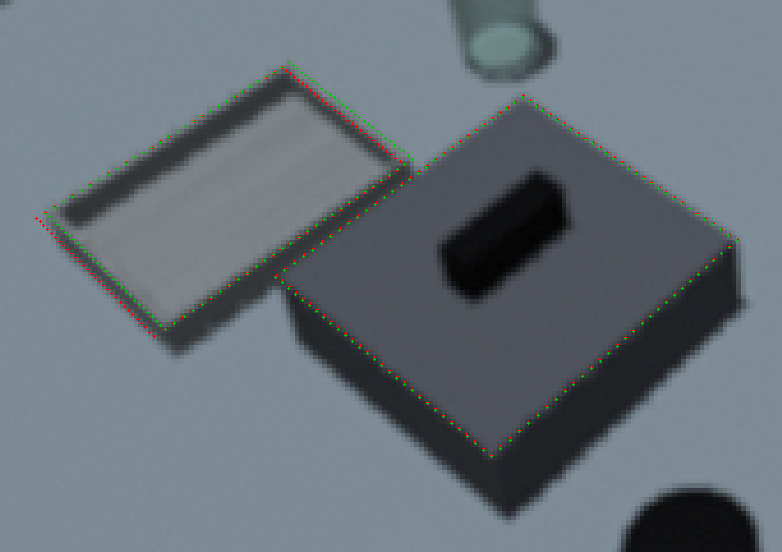

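```bash
cat >> fit.py <<'E'
HEAT2=HEAT+[rect(-2,32,33,33,70)]
HEAT3=HEAT+[rect(-2,32,33,33,70)]*2
E
cat > m2.py <<'E'
from ov import *
t=grab_frame('top'); s=grab_frame('scene')
it=[]
for n,fs in [('top',[t]),('scene',[s]),('both',[t,s])]:
  for m in [HEAT,HEAT2,HEAT3,HEAT3[1:3]]:
    p,v=fitm((552,19.5,-.03),m,fs,span=(4,4,.04),n=300); print(n,np.round(p,4),round(v,2))
  it.append((p,HEAT2,(0,0,255) if n!='both' else (0,200,0)))
overlay(t,[it[0],it[2]],(225,130,295,215),8,'o1'); overlay(s,it[1:],(215,180,325,270),7,'o2')
E
python3 m2.py
```

```text
top [ 5.535018e+02  1.864570e+01 -5.040000e-02] 12.56
top [ 5.52788e+02  1.88377e+01 -4.55000e-02] 12.83
top [ 5.526376e+02  1.894700e+01 -4.270000e-02] 13.06
top [ 5.530252e+02  1.851500e+01 -3.040000e-02] 11.41
scene [ 5.5051e+02  2.1302e+01 -4.8400e-02] 15.93
scene [ 5.509406e+02  2.096050e+01 -4.950000e-02] 16.02
scene [ 5.514962e+02  2.051030e+01 -4.580000e-02] 16.18
scene [ 5.509612e+02  2.119430e+01 -5.160000e-02] 15.22
both [ 5.522103e+02  1.964340e+01 -3.780000e-02] 13.28
both [ 5.523402e+02  1.961470e+01 -4.000000e-02] 14.03
both [ 5.524104e+02  1.959630e+01 -4.040000e-02] 14.41
both [ 5.524409e+02  1.978990e+01 -3.780000e-02] 12.85
```

View pics/o1.png

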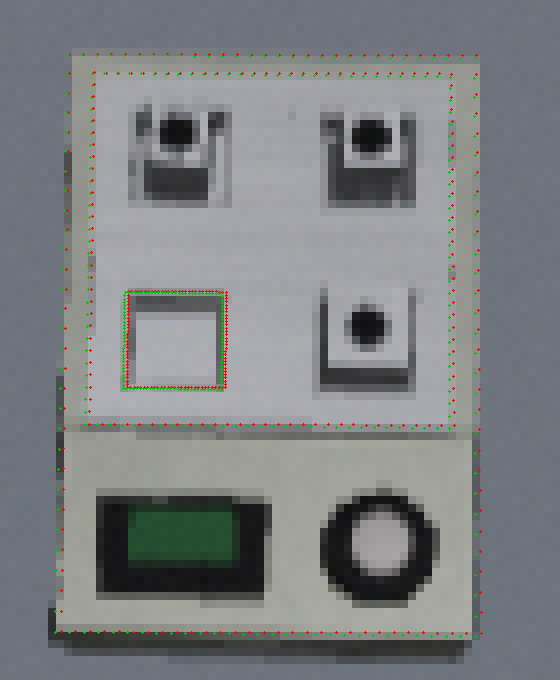

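View pics/o2.png

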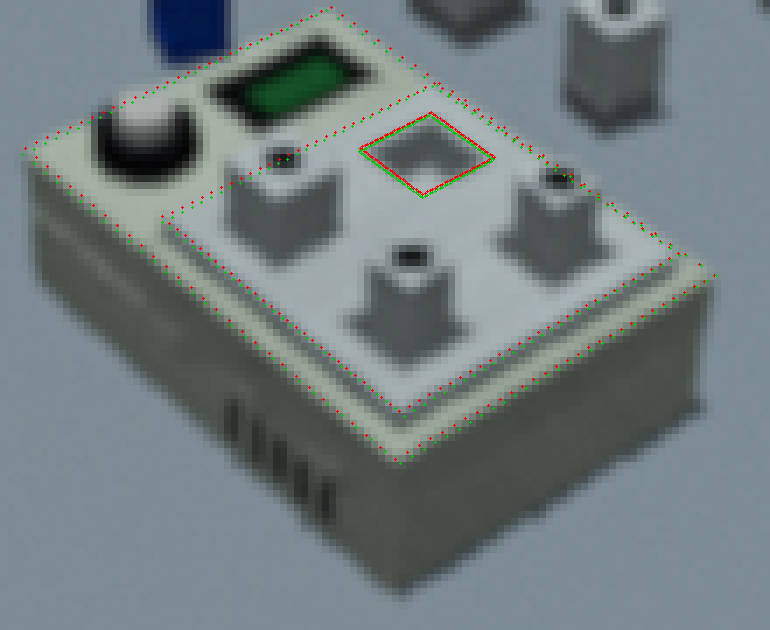

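```bash
cat >> h.py <<'E'
from scipy.spatial.transform import Rotation as Ro
def axes():
    s=sensors.state(); R=Ro.from_euler('xyz',s['ee_rot'],degrees=True).as_matrix(); return s,R
def jaw():
    s,R=axes(); return np.degrees(np.arctan2(R[1,1],R[0,1]))
E
python3 - <<'E'
from h import *
s,R=axes(); print(np.round(R,3), jaw())
f=grab_frame('top')
for p in [(247.4-.5,146.5-.5),(271.2-.5,147.1-.5)]: print(px2w(f,p,98))
from fit import *
sc=grab_frame('scene')
for nm,p0 in [('w0',(611,47)),('w1',(609,-16))]:
    for fs in ([f],[sc],[f,sc]):
        print(nm,fitm((*p0,0),INS(20,98),fs,span=(6,6,.3)))
a=-.045; c,si=np.cos(a),np.sin(a)
for h in [(62,32),(62,-32),(-2,32),(-2,-32),(30,0),(-71,-38)]:
    print(h,551.5+c*h[0]-si*h[1],20.3+si*h[0]+c*h[1])
E
```

```text
[[ 0.     0.305 -0.952]
 [-0.    -0.952 -0.305]
 [-1.     0.     0.   ]] -72.2471662349803
[616.2322181   47.65987764  98.        ]
[612.86483654 -15.35116921  98.        ]
w0 (array([ 6.14485786e+02,  5.33392917e+01, -2.02956123e-02]), np.float64(20.00354310045134))
w0 (array([ 6.17403130e+02,  4.60852481e+01, -2.90566687e-02]), np.float64(15.689510278526042))
w0 (array([ 6.14391920e+02,  4.34650234e+01, -2.77485365e-01]), np.float64(15.314429183437806))
w1 (array([ 6.10623821e+02, -1.05401502e+01,  1.03935341e-01]), np.float64(22.168084430342788))
w1 (array([ 6.13919988e+02, -1.67907910e+01, -4.12963827e-02]), np.float64(17.629208017288907))
w1 (array([ 6.12335065e+02, -1.63077747e+01,  3.30580163e-02]), np.float64(16.17063053255808))
(62, 32) 614.8767496417714 49.47854699679603
(62, -32) 611.9977215433611 -14.45666393746589
(-2, 32) 550.9415387075095 52.35757509520628
(-2, -32) 548.0625106090991 -11.577635839055638
(30, 0) 581.4696301254353 18.950455578870194
(-71, -38) 478.8624524363721 -14.467609695544137
```

Request:
play_rows(motion=[[0.023,0.031,0,0.1,1],[0.046,0.062,0,0.2,1],[0.069,0.093,0,0.3,1],[0.092,0.124,0,0.4,1],[0.115,0.155,0,0.5,1],[0.138,0.186,0,0.6,1],[0.161,0.217,0,0.7,1],[0.184,0.248,0,0.8,1]], squeeze=20)

```text
time_s: 2.02
ee_pos: [360.1, -298.0, 214.2]
ee_rot: [80.3, 90.0, -35.8]
force: [1.1, -0.4, -0.8]
gripper_width: 91.1
```

Request:
play_rows(motion=[[0.023,0.031,0,0.1,0.45],[0.046,0.062,0,0.2,0.45],[0.069,0.093,0,0.3,0.45],[0.092,0.124,0,0.415,0.45],[0.115,0.155,0,0.415,0.45],[0.138,0.186,0,0.415,0.45],[0.161,0.217,0,0.415,0.45],[0.184,0.248,0,0.415,0.45]])

```text
time_s: 2.68
ee_pos: [544.2, -49.8, 214.1]
ee_rot: [71.8, 90.0, -20.8]
force: [0.9, -0.4, 0.2]
gripper_width: 42.0
```

```bash
python3 -c "
from h import *
st();print(jaw())"
```

```text
t2.68 pos [544.2 -49.8 214.1] rot [ 71.8  90.  -20.8] F [ 0.9 -0.4  0.2] w42.0
-2.615714185513187
```

Request:
play_rows(motion=[[0.018,0.024,0,0,0.45],[0.036,0.048,0,0,0.45],[0.054,0.072,0,0,0.45],[0.072,0.097,0,0,0.45],[0.072,0.097,-0.03,0,0.45],[0.072,0.097,-0.06,0,0.45],[0.072,0.097,-0.1,0,0.45],[0.072,0.097,-0.1,0,0.45]])

```text
time_s: 3.35
ee_pos: [610.0, 45.3, 106.6]
ee_rot: [-83.7, 89.1, -176.3]
force: [-2.4, -0.3, -0.2]
gripper_width: 40.9
```

```bash
python3 -c "
from h import *
st();f=grab_frame('top');crop(f,190,100,310,200,6.5,'t3');f=grab_frame('scene');crop(f,210,120,340,260,4.2,'s3')"
```

```text
t3.35 pos [610.   45.3 106.6] rot [ -83.7   89.1 -176.3] F [-2.4 -0.3 -0.2] w40.9
```

View pics/t3.png

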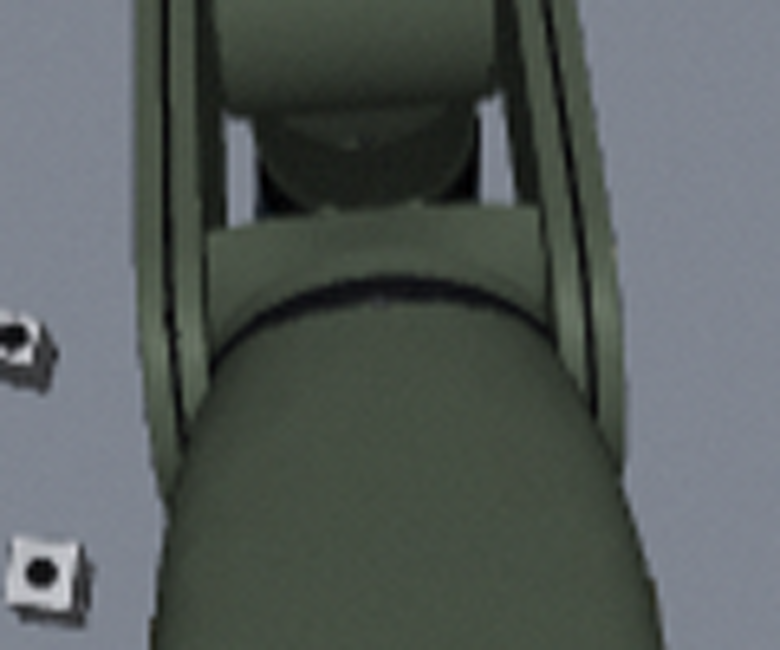

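View pics/s3.png

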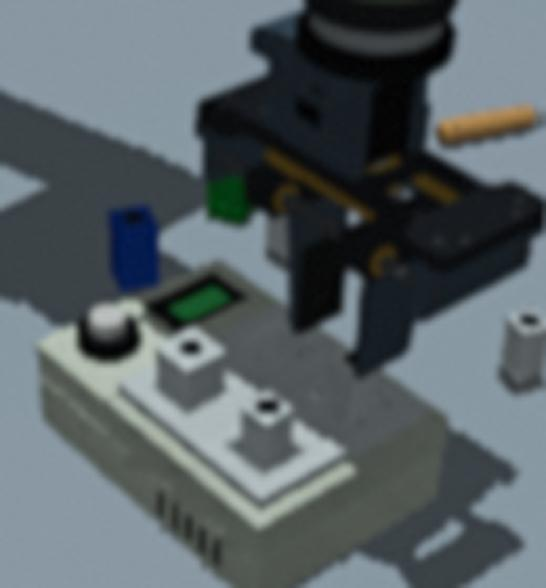

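Request:
play_rows(motion=[[0,0,0,0,0.45],[0,0,0,0,0.45],[0,0,0,0,0.45],[0,0,0,0,0.45],[0,0,0,0,0.45],[0,0,0,0,0.45],[0,0,0,0,0.45],[0,0,0,0,0.45]])

```text
time_s: 4.12
ee_pos: [615.3, 45.4, 114.1]
ee_rot: [92.6, 90.0, -0.0]
force: [-0.1, 0.5, -0.4]
gripper_width: 41.0
```

```bash
python3 -c "
from h import *
s=st();print(s['qpos'],jaw());f=grab_frame('scene');crop(f,210,120,340,260,4.2,'s3')"
```

```text
t4.12 pos [615.3  45.4 114.1] rot [92.6 90.  -0. ] F [-0.1  0.5 -0.4] w41.0
[ 3.14833446e+00  2.63123039e+01  9.21787099e+01 -6.24502548e-04
  6.14991140e+01  5.78314768e+00] -2.6345153104708543
```

View pics/s3.png

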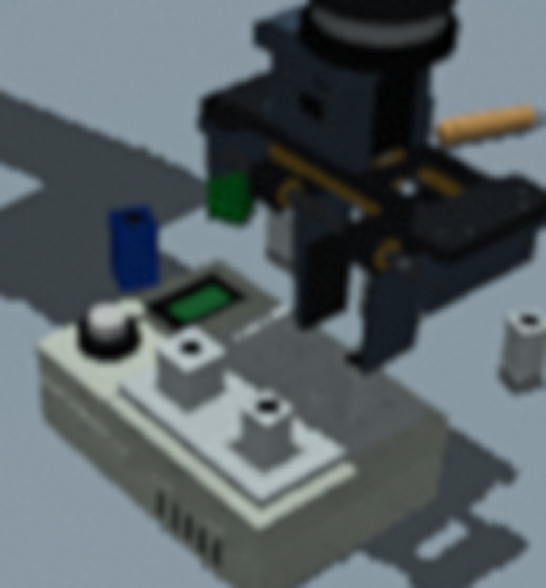

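```bash
cat > m3.py <<'E'
from h import *
s,R=axes();p=s['ee_pos'];j=R[:,1];n=R[:,2]
f=grab_frame('scene'); c0,r0,c1,r1=250,170,330,235; k=9
im=cv2.resize(f['img'][r0:r1,c0:c1],None,fx=k,fy=k,interpolation=cv2.INTER_CUBIC)
im=np.clip(im.astype(float)*1.6,0,255).astype(np.uint8)
w=s['gripper_width']/2
def dr(X,col):
    q=w2px(f,X); 
    cv2.polylines(im,[np.int32((q+.5-[c0,r0])*k)],True,col,1)
for sg in(1,-1):
    dr([p+j*sg*w+n*16,p+j*sg*w-n*16,p+j*sg*(w+13.5)-n*16,p+j*sg*(w+13.5)+n*16],(0,0,255))
a=-.045
for (x,y) in [(616,47),(613,-16)]:
    u=np.array([np.cos(a),np.sin(a),0])*10;v=np.array([-np.sin(a),np.cos(a),0])*10;o=np.array([x,y,98])
    dr([o+u+v,o+u-v,o-u-v,o-u+v],(0,255,0))
cv2.imwrite('pics/s4.png',im)
E
python3 m3.py
```

```text
(no output)
```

View pics/s4.png

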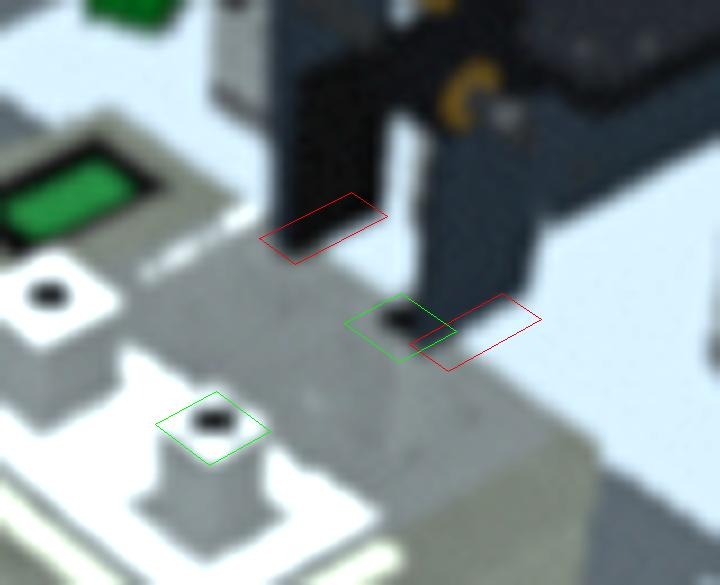

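Request:
play_rows(motion=[[0.001,0.001,-0.01,0,0.45],[0.001,0.001,-0.02,0,0.45],[0.001,0.001,-0.03,0,0.45],[0.001,0.001,-0.037,0,0.45],[0.001,0.001,-0.037,0,0.45],[0.001,0.001,-0.037,0,0.45],[0.001,0.001,-0.037,0,0.1],[0.001,0.001,-0.037,0,0.1]], squeeze=20)

```text
time_s: 4.88
ee_pos: [616.7, 46.4, 77.4]
ee_rot: [96.5, 89.9, 3.9]
force: [-0.1, -0.1, 0.3]
gripper_width: 30.4
```

Request:
play_rows(motion=[[0,0,0,0,0.1],[0,0,0,0,0.1],[0,0,0,0,0.1],[0,0,0,0,0.1],[0,0,0.01,0,0.1],[0,0,0.03,0,0.1],[0,0,0.06,0,0.1],[0,0,0.09,0,0.1]])

```text
time_s: 5.55
ee_pos: [615.6, 46.4, 167.8]
ee_rot: [-85.8, 89.9, -178.4]
force: [0.6, -0.1, -0.4]
gripper_width: 19.9
```

Request:
play_rows(motion=[[-0.015,-0.036,0.01,0,0.1],[-0.03,-0.072,0.01,0,0.1],[-0.045,-0.108,0.01,0,0.1],[-0.06,-0.144,0.01,0,0.1],[-0.075,-0.18,0.01,0,0.1],[-0.09,-0.216,0.01,0,0.1],[-0.105,-0.252,0.01,0,0.1],[-0.12,-0.288,0.01,0,0.1]])

```text
time_s: 6.22
ee_pos: [495.3, -243.2, 177.8]
ee_rot: [69.7, 89.9, -23.0]
force: [0.6, 0.1, -0.7]
gripper_width: 19.8
```

Request:
play_rows(motion=[[-0.016,-0.04,0,0,0.1],[-0.032,-0.08,0,0,0.1],[-0.048,-0.122,0,0,0.1],[-0.048,-0.122,-0.02,0,0.1],[-0.048,-0.122,-0.05,0,0.1],[-0.048,-0.122,-0.08,0,0.1],[-0.048,-0.122,-0.11,0,0.1],[-0.048,-0.122,-0.11,0,0.1]])

```text
time_s: 6.88
ee_pos: [444.9, -361.1, 62.1]
ee_rot: [-127.8, 89.4, 139.5]
force: [-1.0, 0.9, 0.1]
gripper_width: 20.1
```

```bash
python3 -c "
from h import *
s=st();f=grab_frame('scene');crop(f,30,180,230,330,4,'s5')"
```

```text
t6.88 pos [ 444.9 -361.1   62.1] rot [-127.8   89.4  139.5] F [-1.   0.9  0.1] w20.1
```

View pics/s5.png

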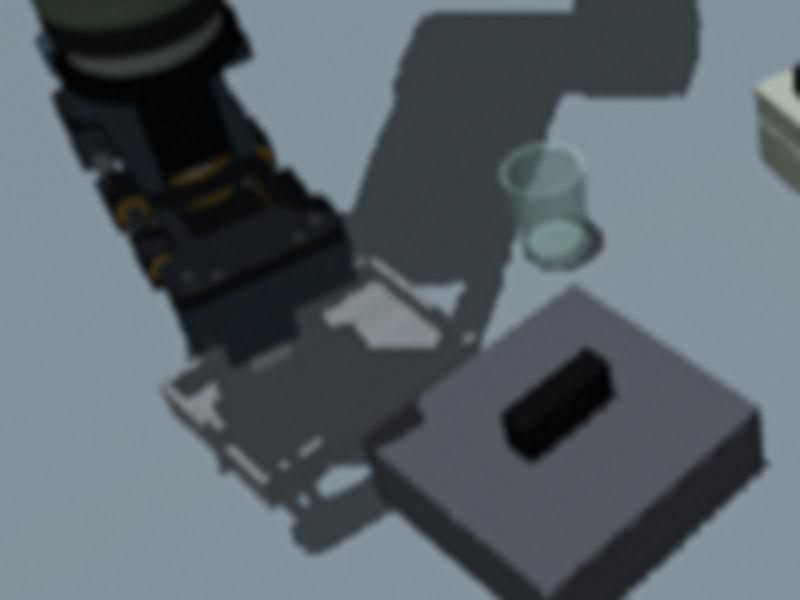

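Request:
play_rows(motion=[[0,0,-0.01,0,0.1],[0,0,-0.02,0,0.1],[0,0,-0.028,0,0.1],[0,0,-0.032,0,0.1],[0,0,-0.033,0,0.1],[0,0,-0.033,0,0.1],[0,0,-0.033,0,0.1],[0,0,-0.033,0,0.1]])

```text
time_s: 7.6
ee_pos: [448.6, -363.9, 34.5]
ee_rot: [55.2, 89.9, -37.4]
force: [-0.6, 0.3, -0.6]
gripper_width: 19.9
```

Request:
play_rows(motion=[[0,0,-0.001,0,0.3],[0,0,-0.001,0,0.45],[0,0,-0.001,0,0.45],[0,0,-0.001,0,0.45],[0,0,0.02,0,0.45],[0,0,0.05,0,0.45],[0,0,0.09,0,0.45],[0,0,0.13,0,0.45]])

```text
time_s: 8.27
ee_pos: [447.7, -363.1, 164.8]
ee_rot: [-128.4, 89.9, 138.9]
force: [1.6, 0.3, -0.5]
gripper_width: 41.1
```

```bash
python3 -c "
from h import *
s=st();f=grab_frame('scene');crop(f,30,180,230,330,4,'s5')"
```

```text
t8.27 pos [ 447.7 -363.1  164.8] rot [-128.4   89.9  138.9] F [ 1.6  0.3 -0.5] w41.1
```

View pics/s5.png

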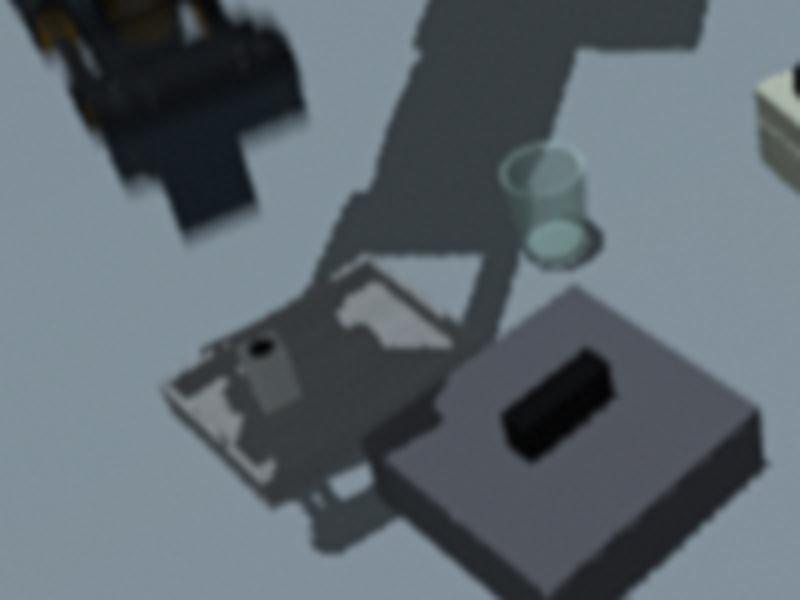

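Request:
play_rows(motion=[[0.016,0.035,0,0,0.45],[0.032,0.07,0,0,0.45],[0.048,0.105,0,0,0.45],[0.064,0.14,0,0,0.45],[0.08,0.175,0,0,0.45],[0.096,0.21,0,0,0.45],[0.112,0.245,0,0,0.45],[0.128,0.28,0,0,0.45]])

```text
time_s: 8.98
ee_pos: [576.8, -81.8, 164.0]
ee_rot: [74.2, 90.0, -18.4]
force: [0.4, -0.9, -1.0]
gripper_width: 41.2
```

Request:
play_rows(motion=[[0.016,0.03,0,0,0.45],[0.03,0.055,0,0,0.45],[0.036,0.068,0,0,0.45],[0.036,0.068,0,0,0.45],[0.036,0.068,0,0,0.45],[0.036,0.068,-0.01,0,0.45],[0.036,0.068,-0.03,0,0.45],[0.036,0.068,-0.045,0,0.45]])

```text
time_s: 9.65
ee_pos: [611.2, -17.5, 117.8]
ee_rot: [-46.9, 90.0, -139.7]
force: [-0.9, 0.0, 0.1]
gripper_width: 41.0
```

```bash
python3 -c "
from h import *
s=st();print(jaw())
f=grab_frame('scene');crop(f,30,180,230,330,4,'s5')"; python3 m3.py
```

```text
t9.65 pos [611.2 -17.5 117.8] rot [ -46.9   90.  -139.7] F [-0.9  0.   0.1] w41.0
-2.751004358154903
```

View pics/s4.png

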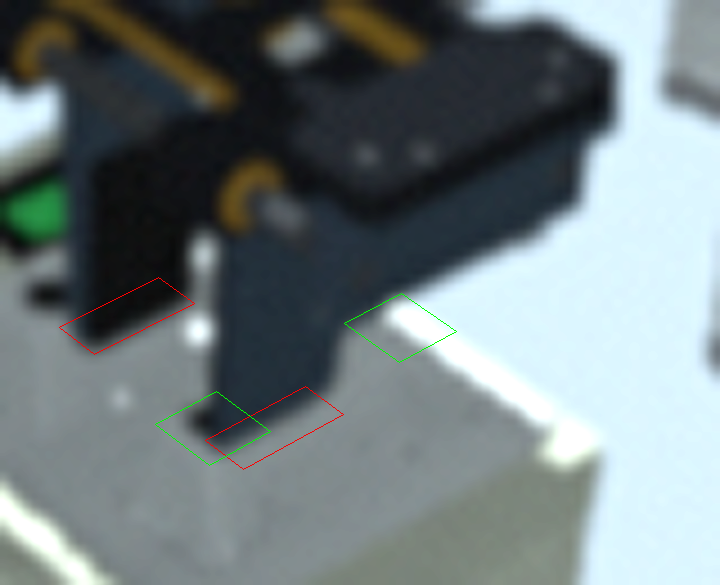

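View pics/s5.png

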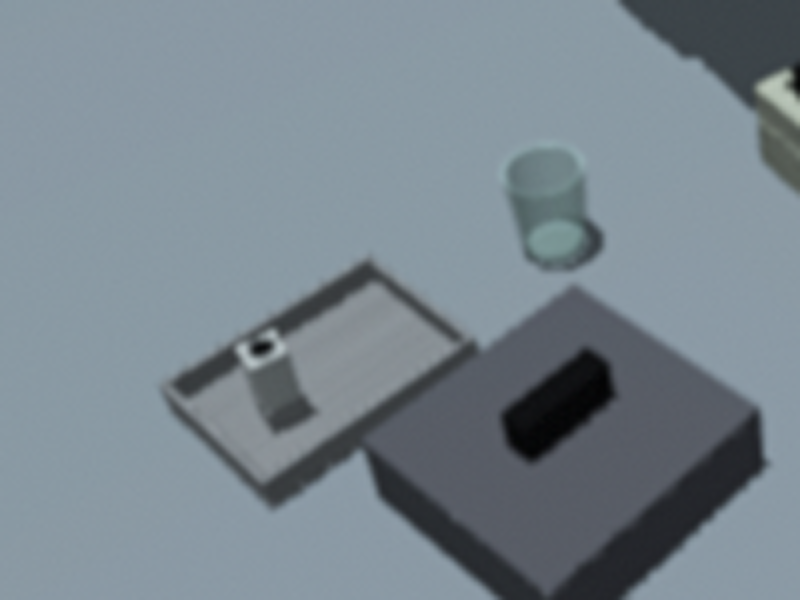

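Request:
play_rows(motion=[[0,0,-0.01,0,0.45],[0,0,-0.02,0,0.45],[0,0,-0.03,0,0.45],[0,0,-0.04,0,0.45],[0,0,-0.042,0,0.45],[0,0,-0.042,0,0.45],[0,0,-0.042,0,0.1],[0,0,-0.042,0,0.1]])

```text
time_s: 10.42
ee_pos: [612.8, -15.6, 77.4]
ee_rot: [89.9, 89.9, -2.8]
force: [0.7, 0.0, 0.5]
gripper_width: 30.3
```

Request:
play_rows(motion=[[0,0,0,0,0.1],[0,0,0,0,0.1],[0,0,0,0,0.1],[0,0,0,0,0.1],[0,0,0.01,0,0.1],[0,0,0.03,0,0.1],[0,0,0.06,0,0.1],[0,0,0.1,0,0.1]])

```text
time_s: 11.08
ee_pos: [610.4, -15.6, 176.0]
ee_rot: [-89.5, 89.6, 177.9]
force: [0.5, 0.2, -0.5]
gripper_width: 19.5
```

Request:
play_rows(motion=[[-0.02,-0.034,0,0,0.1],[-0.04,-0.067,0,0,0.1],[-0.06,-0.101,0,0,0.1],[-0.08,-0.135,0,0,0.1],[-0.1,-0.168,0,0,0.1],[-0.12,-0.202,0,0,0.1],[-0.14,-0.236,0,0,0.1],[-0.16,-0.269,0,0,0.1]])

```text
time_s: 11.75
ee_pos: [451.1, -286.1, 177.8]
ee_rot: [56.7, 89.9, -35.9]
force: [0.8, -1.3, -0.8]
gripper_width: 19.4
```

Request:
play_rows(motion=[[-0.012,-0.019,0,0,0.1],[-0.012,-0.019,-0.02,0,0.1],[-0.012,-0.019,-0.06,0,0.1],[-0.012,-0.019,-0.1,0,0.1],[-0.012,-0.019,-0.13,0,0.1],[-0.012,-0.019,-0.141,0,0.1],[-0.012,-0.019,-0.1425,0,0.1],[-0.012,-0.019,-0.1425,0,0.1]])

```text
time_s: 12.42
ee_pos: [440.0, -303.5, 34.1]
ee_rot: [-125.7, 89.9, 141.7]
force: [0.4, 0.1, -0.6]
gripper_width: 20.1
```

Request:
play_rows(motion=[[0,0,0,0,0.1],[0,0,0,0,0.1],[0,0,0,0,0.1],[0,0,0,0,0.1],[0,0,0,0,0.1],[0,0,0,0,0.1],[0,0,0,0,0.1],[0,0,0,0,0.1]])

```text
time_s: 13.08
ee_pos: [440.3, -303.6, 34.5]
ee_rot: [84.2, 90.0, -8.4]
force: [0.9, -0.2, -1.1]
gripper_width: 19.7
```

Request:
play_rows(motion=[[0,0,0,0,0.3],[0,0,0,0,0.45],[0,0,0,0,0.45],[0,0,0,0,0.45],[0,0,0.03,0,0.45],[0,0,0.07,0,0.45],[0,0,0.11,0,0.45],[0,0,0.15,0,0.45]])

```text
time_s: 13.75
ee_pos: [439.9, -303.3, 186.1]
ee_rot: [-129.3, 90.0, 138.0]
force: [1.1, -0.8, 0.1]
gripper_width: 41.0
```

Request:
play_rows(motion=[[0.005,0.038,0,0,0.45],[0.01,0.076,0,0,0.45],[0.015,0.114,0,0,0.45],[0.02,0.152,0,0,0.45],[0.025,0.19,0,0,0.45],[0.03,0.228,0,0,0.45],[0.035,0.266,0,0,0.45],[0.04,0.304,0,0,0.45]])

```text
time_s: 14.42
ee_pos: [480.1, 2.2, 184.7]
ee_rot: [87.6, 90.0, -5.1]
force: [1.2, -0.8, 0.8]
gripper_width: 41.2
```

```bash
python3 - <<'E'
from ov import *
st(); t=grab_frame('top'); s=grab_frame('scene')
crop(t,130,100,430,260,2.6,'t6'); crop(s,30,120,370,350,2.3,'s6')
for nm,p0 in [('L28',(518,305,.237)),('R28',(516.6,189.7,-.17))]:
    for fs in ([t],[s],[t,s]): print(nm,fitm(p0,INS(28),fs,span=(4,4,.2)))
E
```

```text
t14.42 pos [480.1   2.2 184.7] rot [87.6 90.  -5.1] F [ 1.2 -0.8  0.8] w41.2
L28 (array([5.18479768e+02, 3.06204059e+02, 2.27261533e-01]), np.float64(19.326606239391005))
L28 (array([5.18945325e+02, 3.02592385e+02, 3.49853243e-01]), np.float64(13.674395287894251))
L28 (array([5.18323619e+02, 3.05568318e+02, 2.36147264e-01]), np.float64(15.903691971984392))
R28 (array([ 5.16357677e+02,  1.89701390e+02, -1.86027410e-01]), np.float64(20.465048905303767))
R28 (array([ 5.19951279e+02,  1.89336254e+02, -4.57196479e-01]), np.float64(14.27270284493718))
R28 (array([ 5.16550719e+02,  1.89801750e+02, -1.72803421e-01]), np.float64(16.67794770781699))
```

View pics/t6.png

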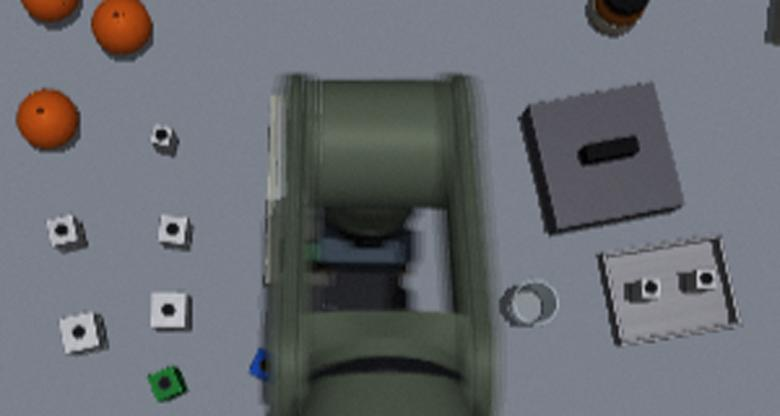

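View pics/s6.png

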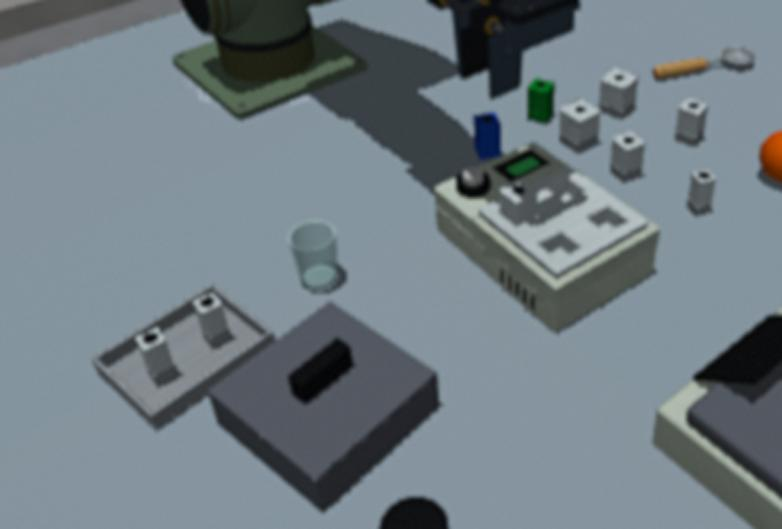

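Request:
play_rows(motion=[[0.007,0.037,0,-0.03,0.45],[0.014,0.074,0,-0.06,0.45],[0.021,0.111,0,-0.09,0.45],[0.028,0.148,0,-0.122,0.45],[0.0365,0.188,-0.01,-0.122,0.45],[0.0365,0.188,-0.05,-0.122,0.45],[0.0365,0.188,-0.09,-0.122,0.45],[0.0365,0.188,-0.1,-0.122,0.45]])

```text
time_s: 15.18
ee_pos: [512.9, 187.1, 79.1]
ee_rot: [-59.2, 89.4, -158.8]
force: [-1.2, -0.5, -0.2]
gripper_width: 40.8
```

Request:
play_rows(motion=[[0,0,0,0,0.45],[0,0,0,0,0.45],[0,0,0,0,0.45],[0,0,0,0,0.45],[0,0,0,0,0.45],[0,0,0,0,0.45],[0,0,0,0,0.45],[0,0,0,0,0.45]])

```text
time_s: 15.85
ee_pos: [517.0, 188.4, 85.0]
ee_rot: [115.5, 89.9, 15.9]
force: [-0.4, 0.4, -0.2]
gripper_width: 40.8
```

```bash
cat > m4.py <<'E'
import sys
from h import *
# usage: m4 name c0 r0 c1 r1 k  then x,y,yaw,size,z groups
a=sys.argv; nm=a[1]; c0,r0,c1,r1=map(int,a[2:6]); k=float(a[6])
s,R=axes();p=s['ee_pos'];j=R[:,1];n=R[:,2]; st(); print('jaw',jaw())
f=grab_frame('scene')
im=cv2.resize(f['img'][r0:r1,c0:c1],None,fx=k,fy=k,interpolation=cv2.INTER_CUBIC)
im=np.clip(im.astype(float)*1.5,0,255).astype(np.uint8)
w=s['gripper_width']/2
def dr(X,col):
    q=w2px(f,X); cv2.polylines(im,[np.int32((q+.5-[c0,r0])*k)],True,col,1)
for sg in(1,-1):
    dr([p+j*sg*w+n*16,p+j*sg*w-n*16,p+j*sg*(w+13.5)-n*16,p+j*sg*(w+13.5)+n*16],(0,0,255))
for g in a[7:]:
    x,y,yw,sz,z=map(float,g.split(',')); u=np.array([np.cos(yw),np.sin(yw),0])*sz/2;v=np.array([-np.sin(yw),np.cos(yw),0])*sz/2;o=np.array([x,y,z])
    dr([o+u+v,o+u-v,o-u-v,o-u+v],(0,255,0))
cv2.imwrite(f'pics/{nm}.png',im)
E
python3 m4.py s7 255 130 345 210 8 516.5,189.8,-.17,28,50
```

```text
t15.85 pos [517.  188.4  85. ] rot [115.5  89.9  15.9] F [-0.4  0.4 -0.2] w40.8
jaw -9.631366191157033
```

View pics/s7.png

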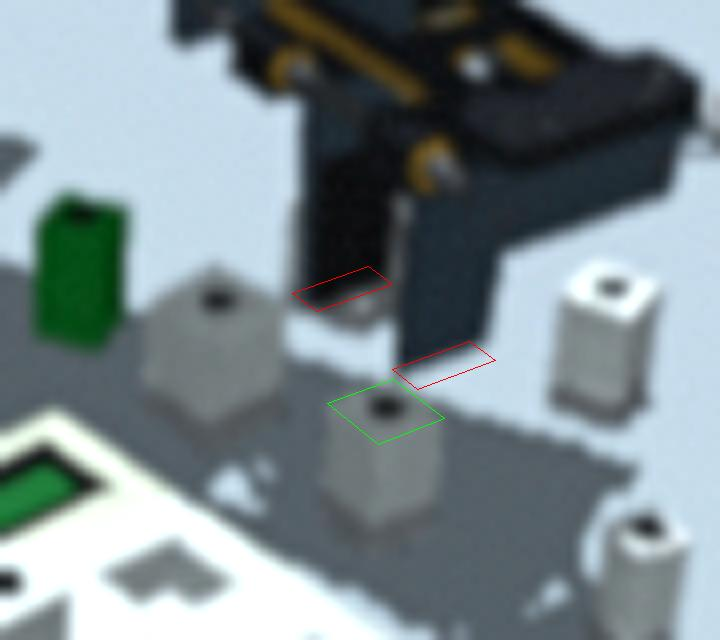

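Request:
play_rows(motion=[[0,0.001,-0.02,0,0.45],[0,0.001,-0.04,0,0.45],[0,0.001,-0.055,0,0.45],[0,0.001,-0.058,0,0.45],[0,0.001,-0.058,0,0.45],[0,0.001,-0.058,0,0.45],[0,0.001,-0.058,0,0.2],[0,0.001,-0.058,0,0.2]], squeeze=25)

```text
time_s: 16.57
ee_pos: [517.5, 189.7, 27.5]
ee_rot: [119.0, 89.9, 19.3]
force: [-0.9, 0.7, 0.5]
gripper_width: 30.5
```

Request:
play_rows(motion=[[0,0,0,0,0.2],[0,0,0,0,0.2],[0,0,0,0,0.2],[0,0,0,0,0.2],[0,0,0,0,0.2],[0,0,0,0,0.2],[0,0,0,0,0.2],[0,0,0,0,0.2]])

```text
time_s: 17.23
ee_pos: [517.3, 189.6, 27.4]
ee_rot: [121.8, 89.9, 22.2]
force: [-1.6, 0.3, 5.7]
gripper_width: 28.2
```

Request:
play_rows(motion=[[0,0,0.03,0,0.2],[0,0,0.07,0,0.2],[0,0,0.1,0,0.2],[0.008,-0.034,0.1,0.03,0.2],[0.016,-0.068,0.1,0.06,0.2],[0.024,-0.102,0.1,0.09,0.2],[0.034,-0.1376,0.1,0.122,0.2],[0.034,-0.1376,0.1,0.122,0.2]])

```text
time_s: 17.9
ee_pos: [552.2, 46.2, 126.3]
ee_rot: [27.1, 89.8, -65.7]
force: [0.2, 0.6, -0.4]
gripper_width: 28.0
```

Request:
play_rows(motion=[[0,0,0,0,0.2],[0,0,-0.02,0,0.2],[0,0,-0.023,0,0.2],[0,0,-0.023,0,0.2],[0,0,-0.023,0,0.2],[0,0,-0.023,0,0.2],[0,0,-0.023,0,0.2],[0,0,-0.023,0,0.2]])

```text
time_s: 18.57
ee_pos: [551.2, 52.1, 104.1]
ee_rot: [97.7, 89.9, 5.1]
force: [0.9, -0.3, -0.8]
gripper_width: 27.5
```

```bash
python3 m4.py s8 240 160 320 230 9 551.3,52.0,-.045,30,70 551.3,52,-.045,28,77
```

```text
t18.57 pos [551.2  52.1 104.1] rot [97.7 89.9  5.1] F [ 0.9 -0.3 -0.8] w27.5
jaw -2.608924480006701
```

View pics/s8.png

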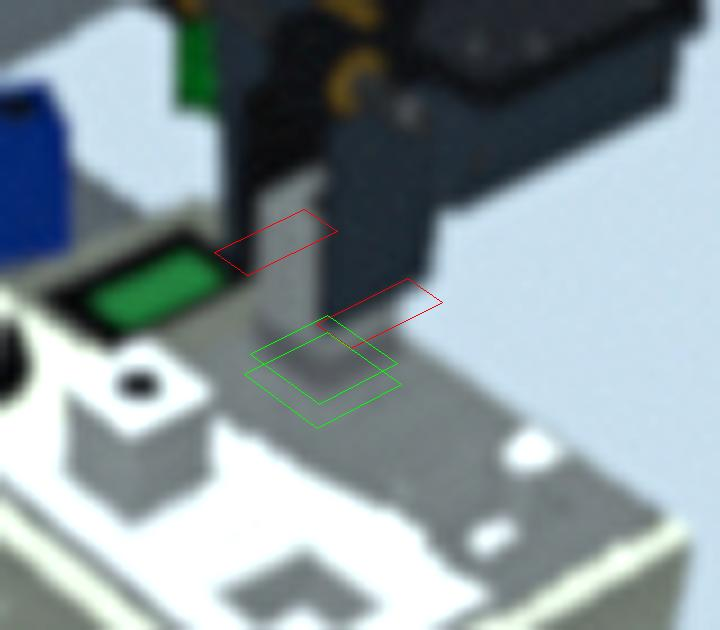

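Request:
play_rows(motion=[[0,0,-0.002,0,0.2],[0,0,-0.004,0,0.2],[0,0,-0.005,0,0.2],[0,0,-0.006,0,0.2],[0,0,-0.007,0,0.2],[0,0,-0.008,0,0.2],[0,0,-0.009,0,0.2],[0,0,-0.009,0,0.2]])

```text
time_s: 19.28
ee_pos: [550.7, 51.7, 94.2]
ee_rot: [-78.0, 90.0, -170.6]
force: [0.6, -0.5, -0.8]
gripper_width: 27.8
```

Request:
play_rows(motion=[[0,0,-0.001,0,0.2],[0,0,-0.002,0,0.2],[0,0,-0.003,0,0.2],[0,0,-0.004,0,0.2],[0,0,-0.005,0,0.2],[0,0,-0.006,0,0.2],[0,0,-0.007,0,0.2],[0,0,-0.008,0,0.2]])

```text
time_s: 19.95
ee_pos: [550.8, 51.8, 86.3]
ee_rot: [-174.6, 90.0, 92.8]
force: [1.0, -0.6, -0.8]
gripper_width: 27.7
```

```bash
python3 m4.py s8 240 160 320 230 9 551.3,52.0,-.045,30,70
```

```text
t19.95 pos [550.8  51.8  86.3] rot [-174.6   90.    92.8] F [ 1.  -0.6 -0.8] w27.7
jaw -2.637351090596203
```

View pics/s8.png

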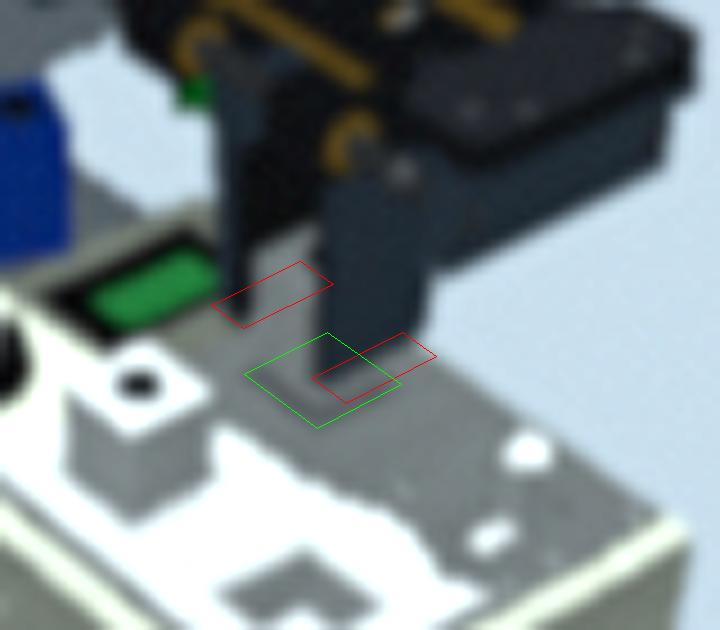

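Request:
play_rows(motion=[[0,0,-0.002,0,0.2],[0,0,-0.004,0,0.2],[0,0,-0.006,0,0.2],[0,0,-0.008,0,0.2],[0,0,-0.009,0,0.2],[0,0,-0.01,0,0.2],[0,0,-0.011,0,0.2],[0,0,-0.011,0,0.2]])

```text
time_s: 20.67
ee_pos: [550.9, 51.8, 75.5]
ee_rot: [93.5, 90.0, 0.9]
force: [-0.3, 0.2, -2.2]
gripper_width: 27.2
```

Request:
play_rows(motion=[[0,0,0,0,0.3],[0,0,0,0,0.42],[0,0,0,0,0.42],[0,0,0,0,0.42],[0,0,0.02,0,0.42],[0,0,0.05,0,0.42],[0,0,0.08,0,0.42],[0,0,0.1,0,0.45]])

```text
time_s: 21.33
ee_pos: [551.8, 51.8, 178.3]
ee_rot: [96.6, 89.8, 4.0]
force: [0.5, 0.2, -0.6]
gripper_width: 40.5
```

Request:
play_rows(motion=[[-0.005,0.038,0,0.04,0.45],[-0.01,0.076,0,0.08,0.45],[-0.015,0.114,0,0.12,0.45],[-0.02,0.152,0,0.16,0.45],[-0.025,0.19,0,0.2,0.45],[-0.03,0.228,0,0.24,0.45],[-0.0325,0.2535,0,0.283,0.45],[-0.0325,0.2535,-0.01,0.283,0.45]])

```text
time_s: 22.0
ee_pos: [518.7, 310.9, 167.0]
ee_rot: [124.4, 89.6, 48.3]
force: [0.0, -0.3, -0.4]
gripper_width: 40.8
```

Request:
play_rows(motion=[[0,0,-0.03,0,0.45],[0,0,-0.06,0,0.45],[0,0,-0.075,0,0.45],[0,0,-0.075,0,0.45],[0,0,-0.075,0,0.45],[0,0,-0.075,0,0.45],[0,0,-0.075,0,0.45],[0,0,-0.075,0,0.45]])

```text
time_s: 22.67
ee_pos: [519.2, 305.5, 92.0]
ee_rot: [104.7, 89.8, 28.3]
force: [0.1, 0.4, 0.2]
gripper_width: 41.2
```

```bash
python3 m4.py s9 270 120 360 200 8 518.4,305.6,.237,28,50; python3 -c "
from h import *
f=grab_frame('scene');crop(f,30,120,370,350,2.3,'s6')
f=grab_frame('top');crop(f,130,100,430,260,2.6,'t6')"
```

```text
t22.67 pos [519.2 305.5  92. ] rot [104.7  89.8  28.3] F [0.1 0.4 0.2] w41.2
jaw 13.562559809671335
```

View pics/s9.png

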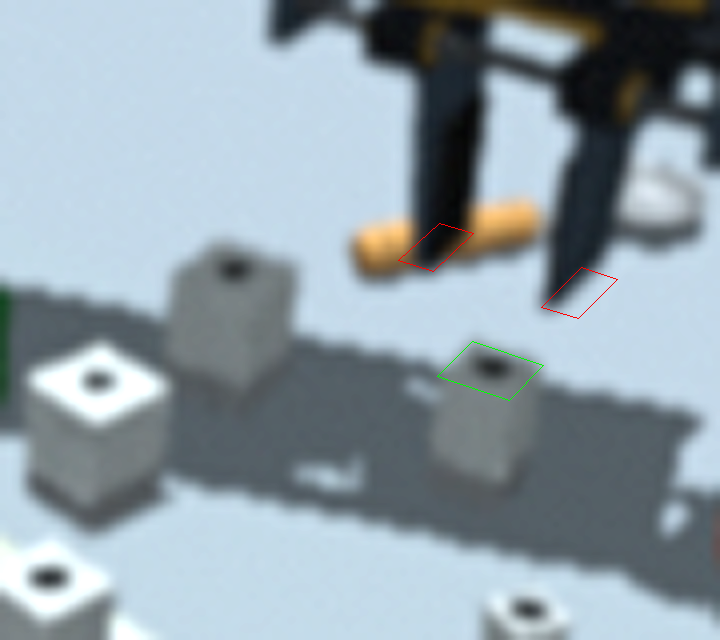

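View pics/s6.png

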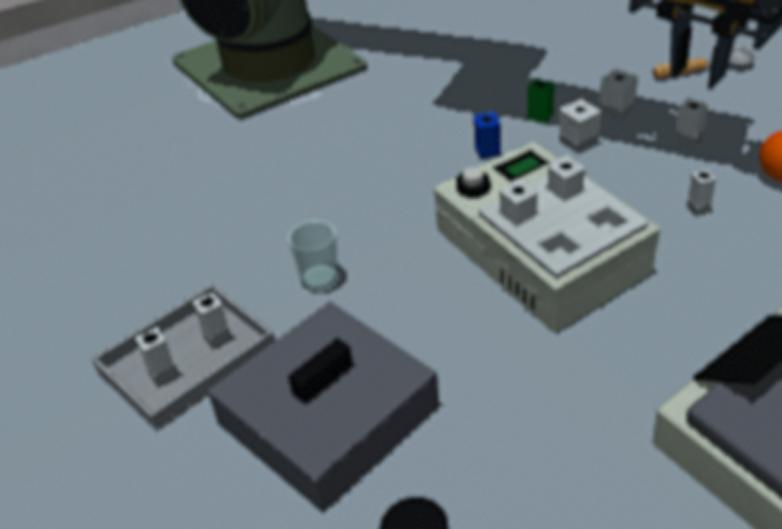

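View pics/t6.png

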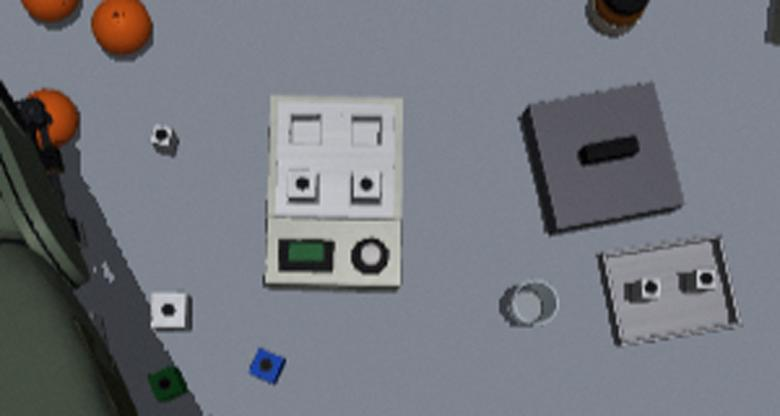

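Request:
play_rows(motion=[[0,0,-0.02,0,0.45],[0,0,-0.04,0,0.45],[0,0,-0.058,0,0.45],[0,0,-0.0645,0,0.45],[0,0,-0.0645,0,0.45],[0,0,-0.0645,0,0.45],[0,0,-0.0645,0,0.2],[0,0,-0.0645,0,0.2]])

```text
time_s: 23.48
ee_pos: [519.1, 305.8, 27.3]
ee_rot: [105.1, 89.9, 28.7]
force: [-0.1, 0.2, -0.3]
gripper_width: 30.6
```

Request:
play_rows(motion=[[0,0,0,0,0.2],[0,0,0,0,0.2],[0,0,0,0,0.2],[0,0,0,0,0.2],[0,0,0,0,0.2],[0,0,0,0,0.2],[0,0,0,0,0.2],[0,0,0,0,0.2]])

```text
time_s: 24.15
ee_pos: [519.1, 305.7, 27.2]
ee_rot: [105.7, 89.9, 29.3]
force: [-0.9, 0.2, 5.7]
gripper_width: 28.1
```

Request:
play_rows(motion=[[0,0,0.03,0,0.2],[0,0,0.07,0,0.2],[0,0,0.11,0,0.2],[0,0,0.12,0,0.2],[0.013,-0.035,0.12,-0.04,0.2],[0.026,-0.07,0.12,-0.08,0.2],[0.039,-0.105,0.12,-0.12,0.2],[0.052,-0.14,0.12,-0.16,0.2]])

```text
time_s: 24.82
ee_pos: [570.0, 163.9, 145.4]
ee_rot: [-74.2, 89.9, -159.8]
force: [1.0, 0.1, -1.5]
gripper_width: 27.7
```

Request:
play_rows(motion=[[0.013,-0.035,0,-0.04,0.2],[0.026,-0.07,0,-0.08,0.2],[0.039,-0.105,0,-0.123,0.2],[0.044,-0.1167,0,-0.123,0.2],[0.044,-0.1167,-0.02,-0.123,0.2],[0.044,-0.1167,-0.04,-0.123,0.2],[0.044,-0.1167,-0.043,-0.123,0.2],[0.044,-0.1167,-0.043,-0.123,0.2]])

```text
time_s: 25.48
ee_pos: [612.7, 48.8, 101.0]
ee_rot: [-86.9, 89.7, -179.5]
force: [-0.5, 0.3, -1.6]
gripper_width: 27.7
```

Request:
play_rows(motion=[[0,0,0,0,0.2],[0,0,0,0,0.2],[0,0,0,0,0.2],[0,0,0,0,0.2],[0,0,0,0,0.2],[0,0,0,0,0.2],[0,0,0,0,0.2],[0,0,0,0,0.2]])

```text
time_s: 26.15
ee_pos: [614.3, 48.5, 103.1]
ee_rot: [88.9, 90.0, -3.7]
force: [-1.0, 0.1, -0.6]
gripper_width: 28.1
```

```bash
python3 m4.py s8 250 160 340 235 8 615,49,-.045,30,70 615,49,-.045,28,77
```

```text
t26.15 pos [614.3  48.5 103.1] rot [88.9 90.  -3.7] F [-1.   0.1 -0.6] w28.1
jaw -2.634026770923204
```

View pics/s8.png

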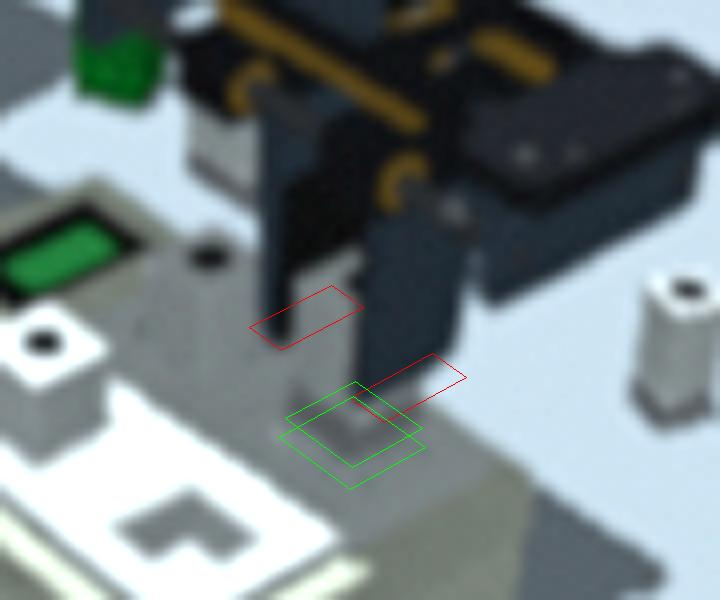

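Request:
play_rows(motion=[[0.0005,0.0004,-0.002,0,0.2],[0.0005,0.0004,-0.003,0,0.2],[0.0005,0.0004,-0.004,0,0.2],[0.0005,0.0004,-0.005,0,0.2],[0.0005,0.0004,-0.006,0,0.2],[0.0005,0.0004,-0.007,0,0.2],[0.0005,0.0004,-0.008,0,0.2],[0.0005,0.0004,-0.009,0,0.2]])

```text
time_s: 26.87
ee_pos: [614.8, 48.9, 94.0]
ee_rot: [94.6, 90.0, 2.0]
force: [-0.5, 0.4, 3.5]
gripper_width: 28.0
```

Request:
play_rows(motion=[[0,0,-0.001,0,0.2],[0,0,-0.002,0,0.2],[0,0,-0.003,0,0.2],[0,0,-0.004,0,0.2],[0,0,-0.005,0,0.2],[0,0,-0.005,0,0.2],[0,0,-0.005,0,0.2],[0,0,-0.005,0,0.2]])

```text
time_s: 27.53
ee_pos: [614.7, 48.7, 88.6]
ee_rot: [-29.4, 90.0, -122.0]
force: [0.3, -2.0, -2.8]
gripper_width: 28.0
```

Request:
play_rows(motion=[[0,0,-0.002,0,0.2],[0,0,-0.004,0,0.2],[0,0,-0.006,0,0.2],[0,0,-0.008,0,0.2],[0,0,-0.01,0,0.2],[0,0,-0.011,0,0.2],[0,0,-0.012,0,0.2],[0,0,-0.0125,0,0.2]])

```text
time_s: 28.2
ee_pos: [614.9, 48.6, 76.5]
ee_rot: [23.8, 90.0, -68.8]
force: [-0.6, -5.5, 3.2]
gripper_width: 28.2
```

```bash
python3 m4.py s8 250 160 340 235 8 615,49,-.045,30,70
```

```text
t28.20 pos [614.9  48.6  76.5] rot [ 23.8  90.  -68.8] F [-0.6 -5.5  3.2] w28.2
jaw -2.629673824578468
```

View pics/s8.png

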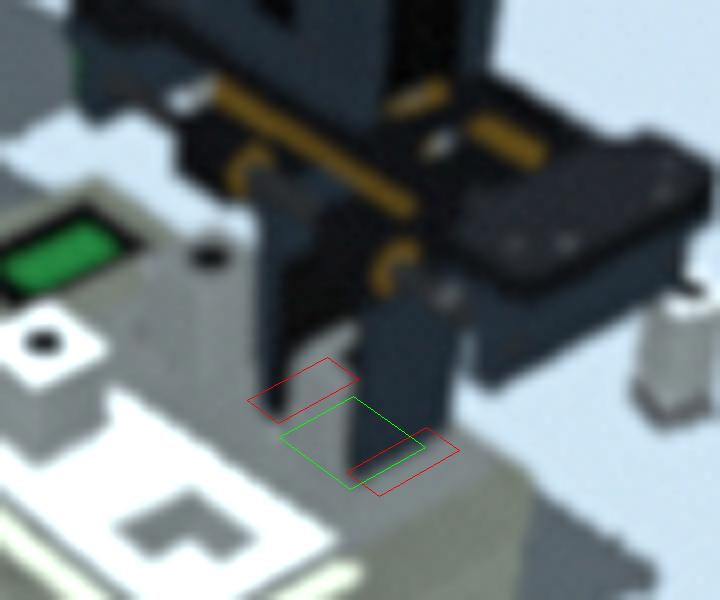

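Request:
play_rows(motion=[[0,-0.0005,0,0,0.2],[0,-0.0008,0,0,0.2],[0,-0.0008,-0.0005,0,0.2],[0,-0.0008,-0.001,0,0.2],[0,-0.0008,-0.0015,0,0.2],[0,-0.0008,-0.002,0,0.2],[0,-0.0008,-0.002,0,0.2],[0,-0.0008,-0.002,0,0.2]])

```text
time_s: 28.92
ee_pos: [614.7, 48.6, 75.2]
ee_rot: [155.9, 90.0, 63.2]
force: [-1.0, -1.2, 5.5]
gripper_width: 27.8
```

Request:
play_rows(motion=[[0,0,0,0,0.3],[0,0,0,0,0.42],[0,0,0,0,0.42],[0,0,0,0,0.42],[0,0,0.02,0,0.42],[0,0,0.05,0,0.42],[0,0,0.08,0,0.42],[0,0,0.11,0,0.42]])

```text
time_s: 29.58
ee_pos: [614.4, 48.5, 185.1]
ee_rot: [-113.0, 89.9, 154.4]
force: [0.8, -0.8, -0.3]
gripper_width: 38.3
```

Request:
play_rows(motion=[[0,-0.036,0.03,0,0.42],[0,-0.072,0.03,0,0.42],[0,-0.108,0.03,0,0.42],[0,-0.144,0.03,0,0.42],[0,-0.18,0.03,0,0.42],[0,-0.216,0.03,0,0.42],[0,-0.252,0.03,0,0.42],[0,-0.252,0.03,0,0.42]])

```text
time_s: 30.25
ee_pos: [614.5, -210.0, 213.7]
ee_rot: [1.4, 89.8, -91.5]
force: [-0.3, 0.4, -0.6]
gripper_width: 38.2
```

```bash
python3 - <<'E'
from ov import *
st(); print(jaw()); t=grab_frame('top'); s=grab_frame('scene')
crop(t,130,100,430,260,2.6,'t6'); crop(s,30,120,370,350,2.3,'s6'); crop(s,210,170,330,270,6,'s7')
for m,p0 in [(HEAT,(551.5,20,-.045)),(LID,(586.2,-269.8,.163))]:
    for fs in ([t],[s],[t,s]): print(fitm(p0,m,fs,span=(4,4,.03)))
E
```

```text
t30.25 pos [ 614.5 -210.   213.7] rot [  1.4  89.8 -91.5] F [-0.3  0.4 -0.6] w38.2
-2.942580757999097
(array([ 5.53774990e+02,  1.81522823e+01, -4.45952895e-02]), np.float64(14.014167981956584))
(array([ 5.50231884e+02,  2.15023831e+01, -4.40193301e-02]), np.float64(17.58037693635505))
(array([ 5.52302737e+02,  1.95376418e+01, -3.87247625e-02]), np.float64(14.513385809588168))
(array([ 5.80594394e+02, -2.70379230e+02,  1.08118501e-01]), np.float64(4.069071289692685))
(array([ 5.85863947e+02, -2.69187477e+02,  1.58372660e-01]), np.float64(11.952037508985033))
(array([ 5.85602583e+02, -2.69402195e+02,  1.57183146e-01]), np.float64(7.330867341122117))
```

View pics/s6.png

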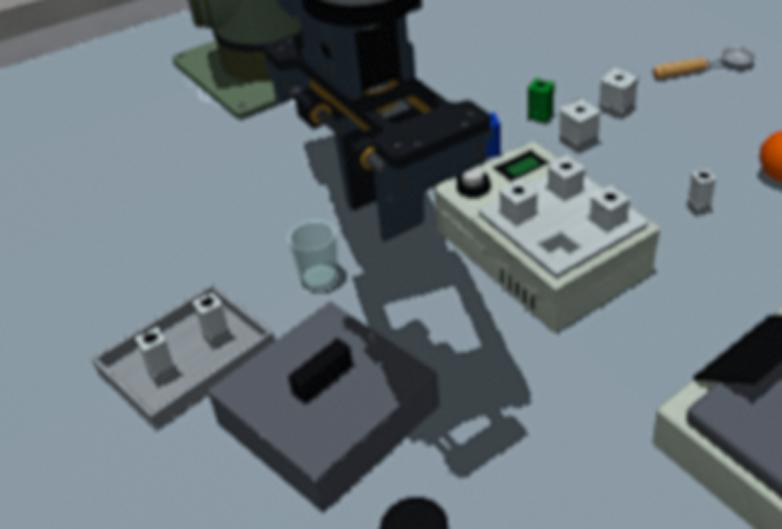

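View pics/s7.png

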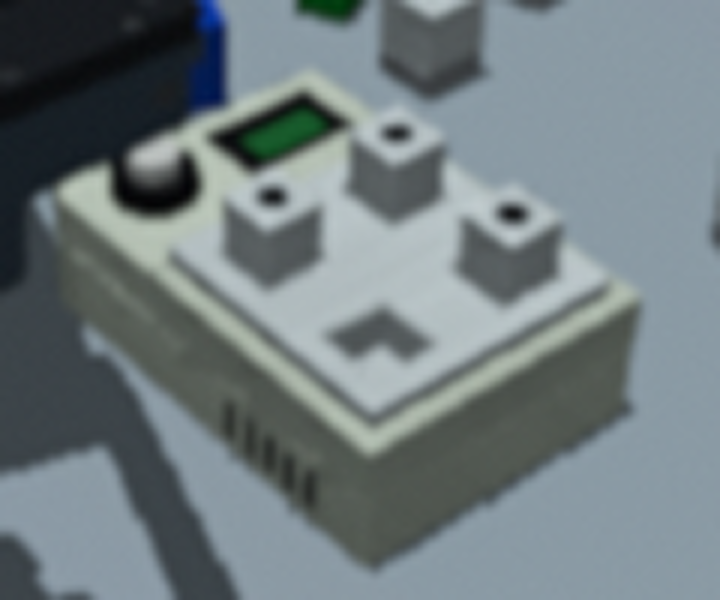

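View pics/t6.png

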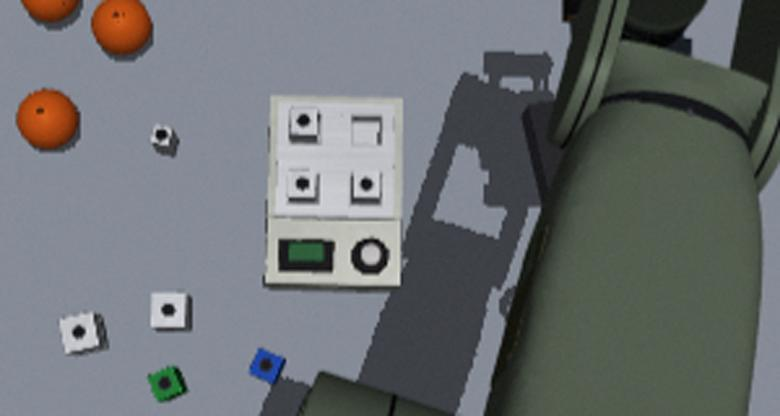

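Request:
play_rows(motion=[[-0.014,-0.033,0,0.05,0.5],[-0.0285,-0.0665,0,0.1,0.5],[-0.0285,-0.0665,-0.03,0.15,0.5],[-0.0285,-0.0665,-0.06,0.208,0.5],[-0.0285,-0.0665,-0.09,0.208,0.5],[-0.0285,-0.0665,-0.115,0.208,0.5],[-0.0285,-0.0665,-0.115,0.208,0.5],[-0.0285,-0.0665,-0.115,0.208,0.5]], squeeze=40)

```text
time_s: 31.02
ee_pos: [586.0, -268.6, 98.5]
ee_rot: [-135.8, 89.8, 143.5]
force: [0.6, -0.1, 1.3]
gripper_width: 45.9
```

Request:
play_rows(motion=[[0,0,0,0,0.5],[0,0,0,0,0.5],[0,0,0,0,0.5],[0,0,0,0,0.5],[0,0,0,0,0.5],[0,0,0,0,0.5],[0,0,0,0,0.5],[0,0,0,0,0.5]])

```text
time_s: 31.68
ee_pos: [586.3, -270.4, 99.5]
ee_rot: [87.9, 90.0, 7.1]
force: [-0.4, 0.7, 0.1]
gripper_width: 45.8
```

```bash
python3 m4.py s8 90 210 240 330 5 586.2,-269.8,.163,138,46 586.2,-269.8,.163,18,72; python3 - <<'E'
from fit import *
s=grab_frame('scene'); print(fitm((586.2,-269.8,.163),LID,[s],span=(4,4,.03)))
E
```

```text
t31.68 pos [ 586.3 -270.4   99.5] rot [87.9 90.   7.1] F [-0.4  0.7  0.1] w45.8
jaw 9.274280380281512
(array([ 5.86002817e+02, -2.69117856e+02,  1.49559691e-01]), np.float64(10.199369796187863))
```

View pics/s8.png

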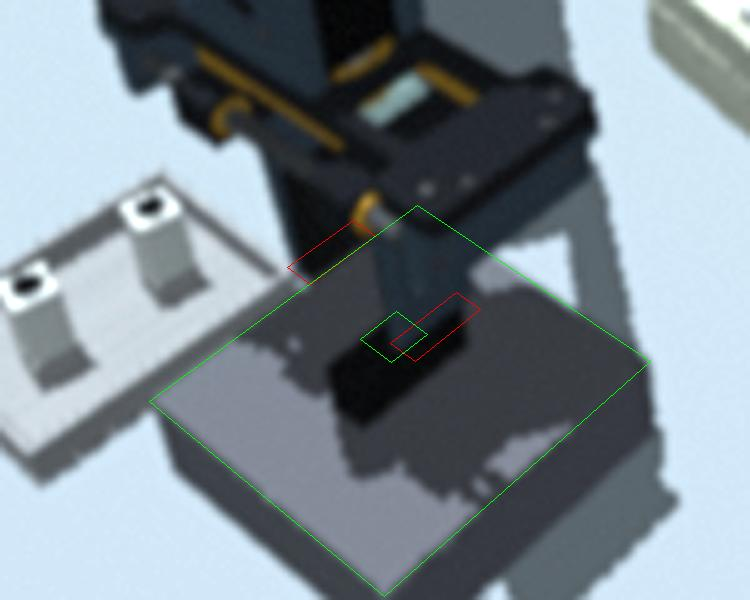

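Request:
play_rows(motion=[[0,0.0005,-0.02,0,0.5],[0,0.0005,-0.04,0,0.5],[0,0.0005,-0.048,0,0.5],[0,0.0005,-0.05,0,0.5],[0,0.0005,-0.05,0,0.5],[0,0.0005,-0.05,0,0.5],[0,0.0005,-0.05,0,0.1],[0,0.0005,-0.05,0,0.1]])

```text
time_s: 32.45
ee_pos: [586.9, -270.1, 50.6]
ee_rot: [56.0, 89.9, -24.8]
force: [-0.0, -0.1, 0.6]
gripper_width: 34.9
```

Request:
play_rows(motion=[[0,0,0,0,0.1],[0,0,0,0,0.1],[0,0,0,0,0.1],[0,0,0,0,0.1],[0,0,0,0,0.1],[0,0,0,0,0.1],[0,0,0,0,0.1],[0,0,0,0,0.1]])

```text
time_s: 33.12
ee_pos: [586.2, -270.0, 49.9]
ee_rot: [6.7, 90.0, -74.0]
force: [-1.7, 0.5, 4.7]
gripper_width: 17.8
```

Request:
play_rows(motion=[[0,0,0.005,0,0.1],[0,0,0.015,0,0.1],[0,0,0.03,0,0.1],[0,0,0.05,0,0.1],[0,0,0.07,0,0.1],[0,0,0.09,0,0.1],[0,0,0.11,0,0.1],[0,0,0.125,0,0.1]])

```text
time_s: 33.78
ee_pos: [586.9, -269.9, 176.5]
ee_rot: [66.0, 89.9, -14.7]
force: [-0.1, -0.2, -2.5]
gripper_width: 17.7
```

Request:
play_rows(motion=[[0,0.02,0,0,0.1],[0,0.05,0,-0.05,0.1],[0,0.08,0,-0.1,0.1],[0,0.11,0,-0.15,0.1],[0,0.14,0,-0.21,0.1],[0,0.17,0,-0.21,0.1],[0,0.2,0,-0.21,0.1],[0,0.22,0,-0.21,0.1]])

```text
time_s: 34.45
ee_pos: [586.0, -47.0, 174.6]
ee_rot: [-176.2, 89.9, 91.1]
force: [0.8, -0.5, -2.0]
gripper_width: 17.8
```

```bash
python3 -c "
from h import *
st();print(jaw());f=grab_frame('scene');crop(f,30,120,370,350,2.3,'s6')"
```

```text
t34.45 pos [586.  -47.  174.6] rot [-176.2   89.9   91.1] F [ 0.8 -0.5 -2. ] w17.8
-2.678620119285701
```

View pics/s6.png

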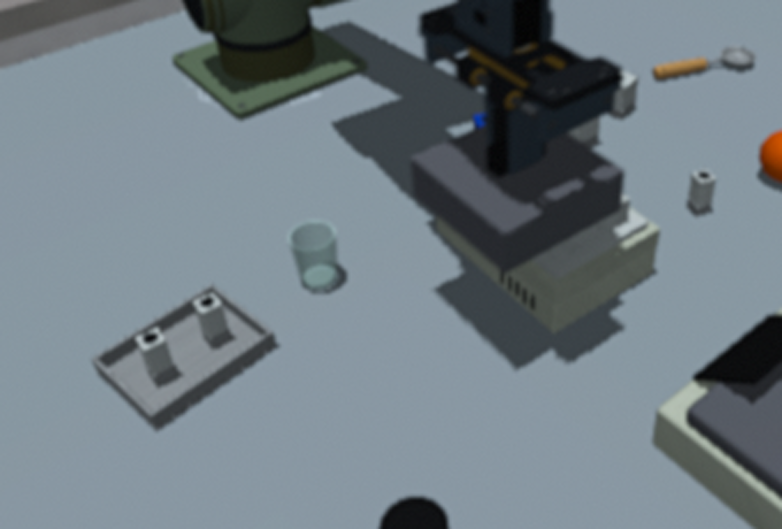

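Request:
play_rows(motion=[[-0.001,0.018,0,0,0.1],[-0.003,0.04,0,0,0.1],[-0.005,0.06,0,0,0.1],[-0.005,0.068,0,0,0.1],[-0.005,0.068,-0.005,0,0.1],[-0.005,0.068,-0.005,0,0.1],[-0.005,0.068,-0.005,0,0.1],[-0.005,0.068,-0.005,0,0.1]])

```text
time_s: 35.17
ee_pos: [581.4, 17.0, 169.3]
ee_rot: [-23.5, 90.0, -116.3]
force: [-0.1, 0.2, -2.4]
gripper_width: 18.1
```

Request:
play_rows(motion=[[0,0,0,0,0.1],[0,0,0,0,0.1],[0,0,0,0,0.1],[0,0,0,0,0.1],[0,0,0,0,0.1],[0,0,0,0,0.1],[0,0,0,0,0.1],[0,0,0,0,0.1]])

```text
time_s: 35.83
ee_pos: [581.3, 18.2, 169.5]
ee_rot: [86.6, 90.0, -6.1]
force: [-1.1, -0.2, -1.5]
gripper_width: 18.0
```

```bash
cat > m5.py <<'E'
from ov import *
s0=st(); print(jaw()); s=grab_frame('scene'); zb=s0['ee_pos'][2]-49.9
m=[rect(0,0,138,138,46+zb)]
p,v=fitm((581.4,18.4,-.046),m,[s],span=(5,5,.04)); print('lid scene',p,v,'bottom z',zb)
a=-.046; print('seat scene', 550.3+30*np.cos(a),21.4+30*np.sin(a))
overlay(s,[(p,m,(0,0,255)),((581.4,18.4,-.046),[rect(0,0,140,140,62)],(0,255,0))],(200,140,340,270),5.5,'o5')
E
python3 m5.py
```

```text
t35.83 pos [581.3  18.2 169.5] rot [86.6 90.  -6.1] F [-1.1 -0.2 -1.5] w18.0
-2.744408514578392
lid scene [ 5.80587891e+02  1.84661900e+01 -3.38374675e-02] 10.917101711004765 bottom z 119.59835016566433
seat scene 580.2682655964252 20.020486628511847
```

View pics/o5.png

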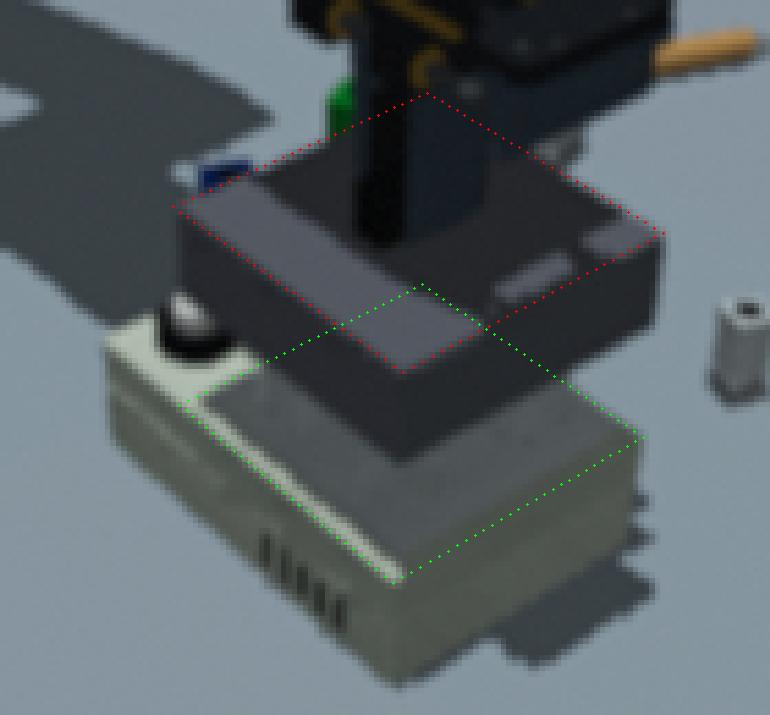

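Request:
play_rows(motion=[[0,0.0007,-0.008,0,0.1],[0,0.0007,-0.018,0,0.1],[0,0.0007,-0.028,0,0.1],[0,0.0007,-0.038,0,0.1],[0,0.0007,-0.043,0,0.1],[0,0.0007,-0.046,0,0.1],[0,0.0007,-0.047,0,0.1],[0,0.0007,-0.047,0,0.1]])

```text
time_s: 36.55
ee_pos: [581.4, 18.8, 122.3]
ee_rot: [-86.2, 90.0, -178.9]
force: [0.8, 0.2, -2.1]
gripper_width: 18.0
```

Request:
play_rows(motion=[[0,0,-0.001,0,0.1],[0,0,-0.003,0,0.1],[0,0,-0.004,0,0.1],[0,0,-0.005,0,0.1],[0,0,-0.006,0,0.1],[0,0,-0.007,0,0.1],[0,0,-0.007,0,0.1],[0,0,-0.007,0,0.1]])

```text
time_s: 37.22
ee_pos: [581.3, 18.8, 115.4]
ee_rot: [-4.8, 90.0, -97.5]
force: [1.5, 0.2, -2.9]
gripper_width: 17.3
```

No contact with the block top; continuing to the deck.

Request:
play_rows(motion=[[0,0,-0.001,0,0.1],[0,0,-0.002,0,0.1],[0,0,-0.003,0,0.1],[0,0,-0.0035,0,0.1],[0,0,-0.004,0,0.1],[0,0,-0.004,0,0.1],[0,0,-0.004,0,0.1],[0,0,-0.004,0,0.1]])

```text
time_s: 37.88
ee_pos: [581.2, 18.8, 111.9]
ee_rot: [93.4, 90.0, 0.6]
force: [-1.6, -0.9, 2.6]
gripper_width: 17.9
```

```bash
python3 m5.py
```

```text
t37.88 pos [581.2  18.8 111.9] rot [93.4 90.   0.6] F [-1.6 -0.9  2.6] w17.9
-2.7540282674643923
lid scene [ 5.79432123e+02  1.87346429e+01 -2.57927591e-02] 11.261136333266501 bottom z 61.9759001308988
seat scene 580.2682655964252 20.020486628511847
```

View pics/o5.png

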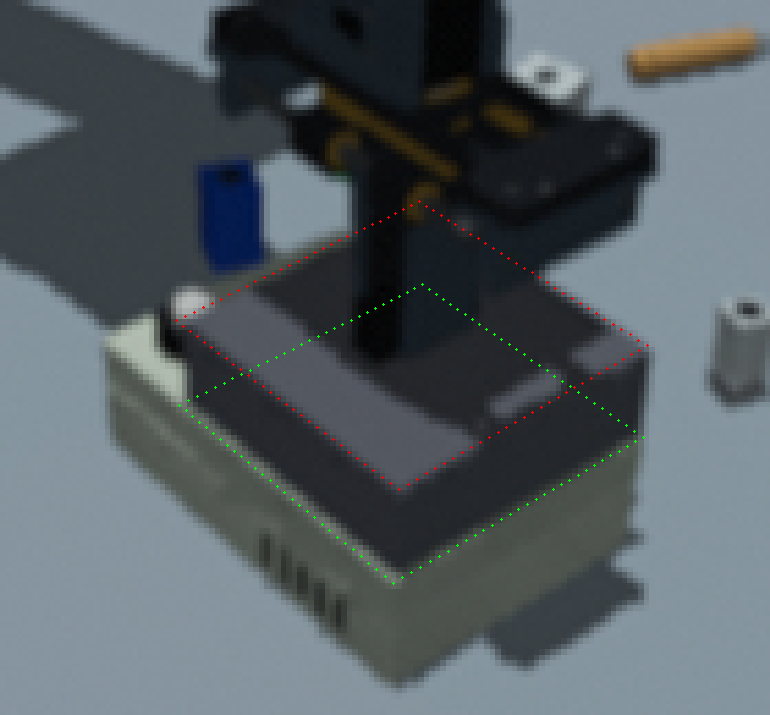

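Request:
play_rows(motion=[[0,0,0,0,0.25],[0,0,0,0,0.4],[0,0,0,0,0.4],[0,0,0,0,0.4],[0,0,0.01,0,0.4],[0,0,0.03,0,0.4],[0,0,0.05,0,0.4],[0,0,0.07,0,0.4]])

```text
time_s: 38.6
ee_pos: [581.4, 18.9, 182.9]
ee_rot: [91.9, 90.0, -0.8]
force: [0.9, -0.1, -0.1]
gripper_width: 36.7
```

Request:
play_rows(motion=[[-0.03,-0.01,0,0,0],[-0.06,-0.02,0,0,0],[-0.09,-0.03,0,0,0],[-0.1025,-0.0336,0,0,0],[-0.1025,-0.0336,-0.02,0,0],[-0.1025,-0.0336,-0.05,0,0],[-0.1025,-0.0336,-0.07,0,0],[-0.1025,-0.0336,-0.07,0,0]])

```text
time_s: 39.27
ee_pos: [476.1, -14.7, 108.9]
ee_rot: [-90.1, 89.6, 177.1]
force: [-0.7, 1.0, -0.6]
gripper_width: 0.3
```

Request:
play_rows(motion=[[0,0,0,0,0],[0,0,0,0,0],[0,0,0,0,0],[0,0,0,0,0],[0,0,0,0,0],[0,0,0,0,0],[0,0,0,0,0],[0,0,0,0,0]])

```text
time_s: 39.93
ee_pos: [478.9, -14.7, 111.6]
ee_rot: [90.5, 90.0, -2.2]
force: [-0.5, -0.2, 0.5]
gripper_width: 0.3
```

```bash
python3 m4.py s8 190 130 330 240 5.5 478.7,-14.8,0,22,80; python3 - <<'E'
from ov import *
s=grab_frame('scene');p,v=fitm((581.2,18.8,-.046),[rect(0,0,138,138,108)],[s],span=(5,5,.04));print(p,v)
E
```

```text
t39.93 pos [478.9 -14.7 111.6] rot [90.5 90.  -2.2] F [-0.5 -0.2  0.5] w0.3
jaw -2.7501116839167934
[ 5.80948521e+02  1.85146488e+01 -3.07849667e-02] 12.989512617706984
```

View pics/s8.png

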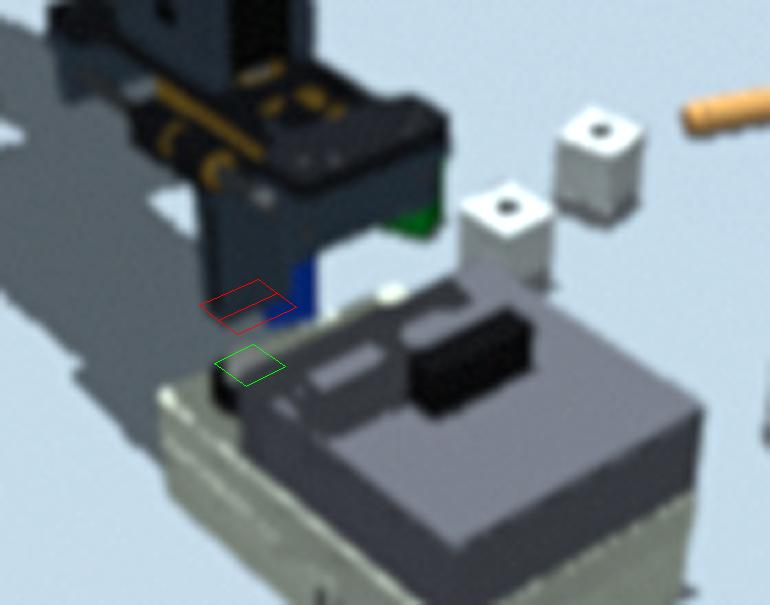

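Request:
play_rows(motion=[[0,0,-0.012,0,0],[0,0,-0.022,0,0],[0,0,-0.028,0,0],[0,0,-0.031,0,0],[0,0,-0.033,0,0],[0,0,-0.035,0,0],[0,0,-0.036,0,0],[0,0,-0.037,0,0]])

```text
time_s: 40.7
ee_pos: [478.5, -14.7, 77.7]
ee_rot: [44.7, 90.0, -48.1]
force: [-10.5, -0.1, 33.9]
gripper_width: 0.4
```

Request:
play_rows(motion=[[0,0,-0.0005,0,0],[0,0,-0.001,0,0],[0,0,-0.0015,0,0],[0,0,-0.002,0,0],[0,0,-0.002,0,0],[0,0,-0.002,0,0],[0,0,-0.002,0,0],[0,0,-0.002,0,0]])

```text
time_s: 41.37
ee_pos: [478.5, -14.7, 77.6]
ee_rot: [87.9, 89.9, -4.9]
force: [-12.5, 0.0, 41.3]
gripper_width: 0.8
```

```bash
python3 m4.py s8 195 160 275 220 9 478.7,-14.8,0,22,78; python3 - <<'E'
from h import *
s=sensors.state(); print(s['torque'],s['force'])
f=grab_frame('top'); crop(f,215,130,295,230,6,'t8')
E
```

```text
t41.37 pos [478.5 -14.7  77.6] rot [87.9 89.9 -4.9] F [-12.5   0.   41.3] w0.8
jaw -2.742998905885412
[0.15178371 2.32301172 0.00440518] [-13.42810029   0.61626934  41.75121552]
```

View pics/s8.png

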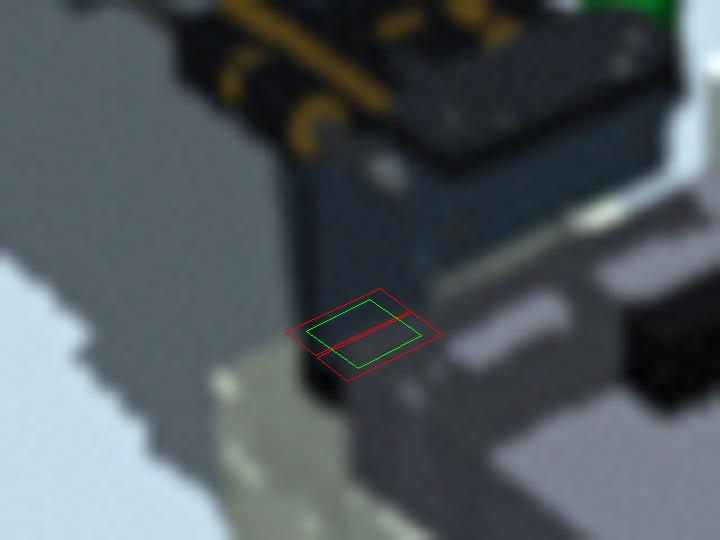

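View pics/t8.png

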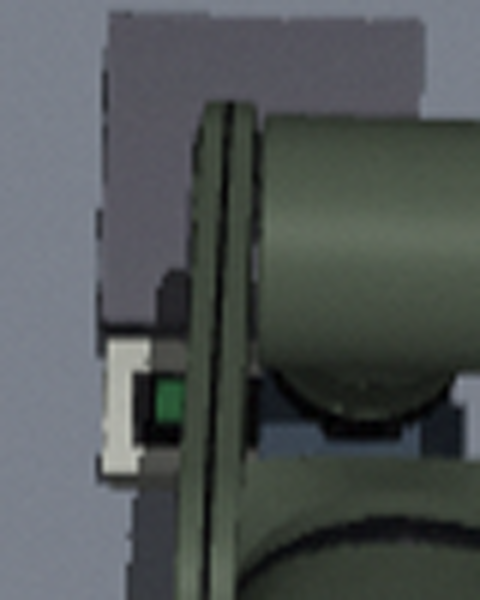

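Request:
play_rows(motion=[[0,0,0.005,0,0],[0,0,0.02,0,0],[0,0,0.05,0,0],[0,0,0.08,0,0],[0,0,0.11,0,0],[0,-0.04,0.11,0,0],[0,-0.08,0.11,0,0],[0,-0.12,0.11,0,0]])

```text
time_s: 42.13
ee_pos: [479.4, -135.7, 183.7]
ee_rot: [75.5, 89.8, -17.1]
force: [0.7, 0.7, 0.3]
gripper_width: 0.7
```

Request:
play_rows(motion=[[-0.02,-0.03,0,0,0],[-0.04,-0.06,0,0,0],[-0.06,-0.09,0,0,0],[-0.08,-0.12,0,0,0],[-0.08,-0.12,0,0,0],[-0.08,-0.12,0,0,0],[-0.08,-0.12,0,0,0],[-0.08,-0.12,0,0,0]])

```text
time_s: 42.8
ee_pos: [399.5, -253.9, 182.5]
ee_rot: [112.6, 90.0, 20.0]
force: [-0.2, -0.0, 0.4]
gripper_width: 0.3
```

```bash
python3 - <<'E'
from ov import *
st(); s=grab_frame('scene'); t=grab_frame('top')
def circ(r,z,c=(478.7,-14.8),n=100):
    a=np.linspace(0,2*np.pi,n); return np.c_[c[0]+r*np.cos(a),c[1]+r*np.sin(a),0*a+z]
for f,nm,box,k in [(s,'b1',(205,175,265,220),13),(t,'b2',(245,170,295,215),13)]:
    c0,r0,c1,r1=box
    im=cv2.resize(f['img'][r0:r1,c0:c1],None,fx=k,fy=k,interpolation=cv2.INTER_CUBIC)
    cv2.imwrite('pics/'+nm+'r.png',im)
    im=im.copy()
    for r,z,col in [(11,80,(0,255,0)),(18,74,(0,0,255)),(18,62,(255,0,0))]:
        q=w2px(f,circ(r,z)); cv2.polylines(im,[np.int32((q+.5-[c0,r0])*k)],True,col,1)
    cv2.imwrite('pics/'+nm+'.png',im)
crop(t,130,100,430,260,2.6,'t6')
print(finder.spot_point(s,'start_top')[:2],finder.spot_point(t,'start_top')[:2])
for d in finder.spot_point(s,'start_top')[:1]: print(px2w(s,d['point'],80))
E
python3 - <<'E'
import cv2,numpy as np
a=[cv2.imread(f'pics/{n}.png') for n in ['b1r','b1','b2r','b2']]
a=[cv2.resize(x,(390,290)) for x in a]
cv2.imwrite('pics/bb.png',np.vstack([np.hstack(a[:2]),np.hstack(a[2:])]))
E
```

```text
t42.80 pos [ 399.5 -253.9  182.5] rot [112.6  90.   20. ] F [-0.2 -0.   0.4] w0.3
[{'point': [238.0, 193.7], 'conf': 0.42}] [{'point': [269.7, 197.6], 'conf': 0.45}]
[476.79258037  -3.56030993  80.        ]
```

View pics/bb.png

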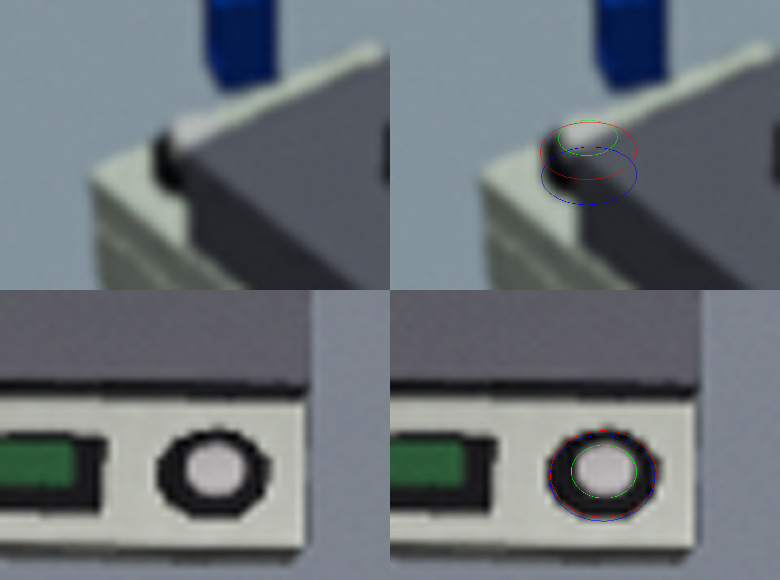

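View pics/t6.png

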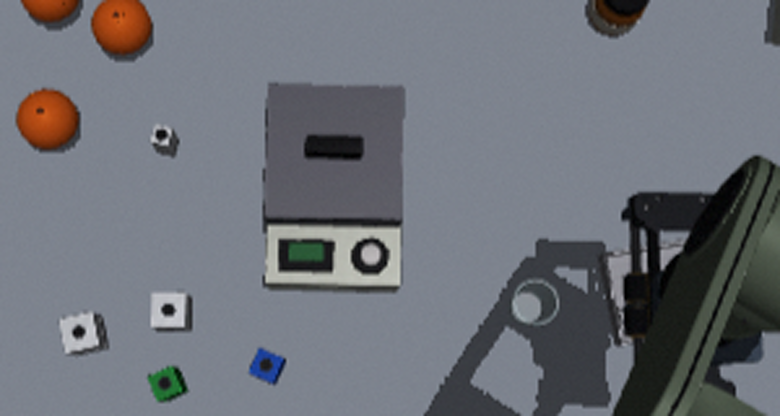

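```bash
python3 - <<'E'
from h import *
s=grab_frame('scene')
im=cv2.imread('pics/s1.png'); 
a=-.045;cx=550.4-71*np.cos(a)-38*np.sin(-a)*1; 
R=np.array([[np.cos(a),-np.sin(a)],[np.sin(a),np.cos(a)]]); c=np.array([550.4,21.4])+R@np.array([-71,-38]); print(c)
def circ(r,z,n=120):
    t=np.linspace(0,2*np.pi,n); return np.c_[c[0]+r*np.cos(t),c[1]+r*np.sin(t),0*t+z]
k=4
sub=im[270:400,60:200]; outs=[]
for h in [None,(18,62),(18,68),(18,74),(18,78)]:
    o=cv2.resize(sub,None,fx=k/2.,fy=k/2.,interpolation=cv2.INTER_CUBIC)
    if h:
        for r,z,col in [(h[0],h[1],(0,0,255)),(11,80,(0,255,0))]:
            q=w2px(s,circ(r,z)); q=((q+.5-[210,130])*4.8-[60,270])*k/2
            cv2.polylines(o,[np.int32(q)],True,col,1)
    outs.append(o)
outs.append(0*outs[0])
g=np.vstack([np.hstack(outs[:3]),np.hstack(outs[3:])]); g=cv2.resize(g,(800,int(g.shape[0]*800/g.shape[1]))); cv2.imwrite('pics/b5.png',g)
E
```

```text
[477.76245244 -13.3676097 ]
```

View pics/b5.png

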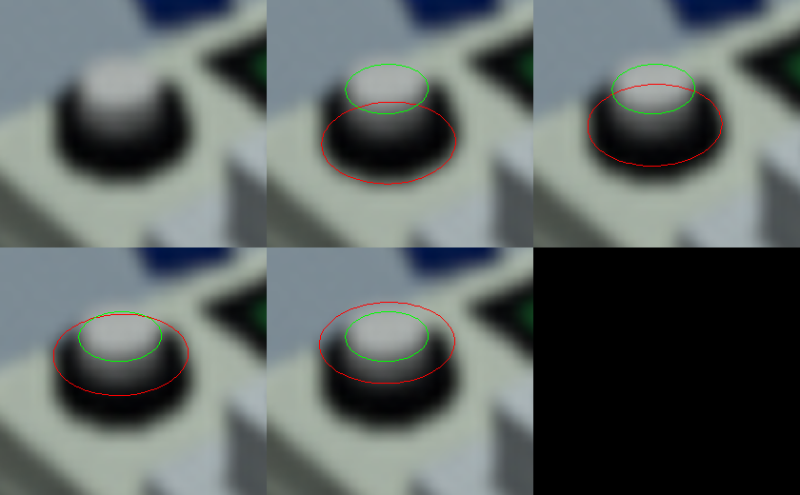

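Request:
play_rows(motion=[[0.008,0.038,0,0,0],[0.016,0.076,0,0,0],[0.024,0.114,0,0,0],[0.032,0.152,0,0,0],[0.04,0.19,0,0,0],[0.048,0.225,0,0,0],[0.0505,0.2395,0,0,0],[0.0505,0.2395,-0.03,0,0]])

```text
time_s: 43.77
ee_pos: [454.2, -12.1, 156.6]
ee_rot: [94.8, 89.3, 2.4]
force: [0.6, -0.2, 0.4]
gripper_width: 0.5
```

Request:
play_rows(motion=[[0,0,-0.03,0,0],[0,0,-0.06,0,0],[0,0,-0.068,0,0],[0,0,-0.068,0,0],[0,0,-0.068,0,0],[0,0,-0.068,0,0],[0,0,-0.068,0,0],[0,0,-0.068,0,0]])

```text
time_s: 44.43
ee_pos: [450.3, -15.4, 85.8]
ee_rot: [89.7, 89.8, -3.1]
force: [0.0, -0.5, -0.7]
gripper_width: 0.3
```

Request:
play_rows(motion=[[0,0,-0.003,0,0],[0,0,-0.006,0,0],[0,0,-0.008,0,0],[0,0,-0.009,0,0],[0,0,-0.01,0,0],[0,0,-0.01,0,0],[0,0,-0.01,0,0],[0,0,-0.01,0,0]])

```text
time_s: 45.1
ee_pos: [449.4, -15.2, 74.5]
ee_rot: [86.6, 90.0, -6.2]
force: [-0.2, 1.2, -0.3]
gripper_width: 0.6
```

Request:
play_rows(motion=[[0,0,-0.0005,0,0],[0,0,-0.001,0,0],[0,0,-0.0015,0,0],[0,0,-0.002,0,0],[0,0,-0.0025,0,0],[0,0,-0.003,0,0],[0,0,-0.003,0,0],[0,0,-0.003,0,0]])

```text
time_s: 45.77
ee_pos: [449.2, -15.2, 71.4]
ee_rot: [-81.5, 90.0, -174.3]
force: [-0.3, 0.4, 0.7]
gripper_width: 0.2
```

Request:
play_rows(motion=[[0,0,0.005,0,0],[0.002,0,0.01,0,0],[0.0035,0,0.01,0,0],[0.0035,0,0.01,0,0],[0.0035,0,0.006,0,0],[0.0035,0,0.004,0,0],[0.0035,0,0.002,0,0],[0.0035,0,0.001,0,0]])

```text
time_s: 46.43
ee_pos: [452.4, -15.2, 71.9]
ee_rot: [-91.1, 89.9, 176.2]
force: [0.8, -0.4, 0.6]
gripper_width: 0.2
```

Request:
play_rows(motion=[[0,0,-0.0005,0,0],[0,0,-0.001,0,0],[0,0,-0.0015,0,0],[0,0,-0.002,0,0],[0,0,-0.0025,0,0],[0,0,-0.003,0,0],[0,0,-0.003,0,0],[0,0,-0.003,0,0]])

```text
time_s: 47.1
ee_pos: [452.5, -15.2, 70.2]
ee_rot: [-86.8, 90.0, -179.6]
force: [-2.7, 0.3, 7.9]
gripper_width: 0.2
```

```bash
python3 - <<'E'
from h import *
s=grab_frame('scene'); R,t=cam(s); o=-R.T@t
print(o)
for p in [(242.8,187.3),(269.4,180.6)]:
    d=R.T@np.array([(p[0]-s['cx'])/s['fx'],(p[1]-s['cy'])/s['fy'],1])
    for x in (492,505,516,530): k=(x-o[0])/d[0]; print(p,x,np.round(o+k*d,1))
st()
E
python3 m4.py s8 195 130 275 220 7
```

```text
[1074.3104751  -484.17851267  648.85958843]
(242.8, 187.3) 492 [492.   -0.5 106. ]
(242.8, 187.3) 505 [505.  -11.3 118.1]
(242.8, 187.3) 516 [516.  -20.5 128.4]
(242.8, 187.3) 530 [530.  -32.1 141.4]
(269.4, 180.6) 492 [492.   87.8  85. ]
(269.4, 180.6) 505 [505.   75.   97.6]
(269.4, 180.6) 516 [516.   64.2 108.3]
(269.4, 180.6) 530 [530.   50.4 121.8]
t47.15 pos [452.5 -15.2  70.2] rot [-89.   90.  178.3] F [-2.5  0.1  7.7] w0.4
t47.15 pos [452.5 -15.2  70.2] rot [-89.   90.  178.3] F [-2.5  0.1  7.7] w0.4
jaw -2.7520971039977367
```

View pics/s8.png

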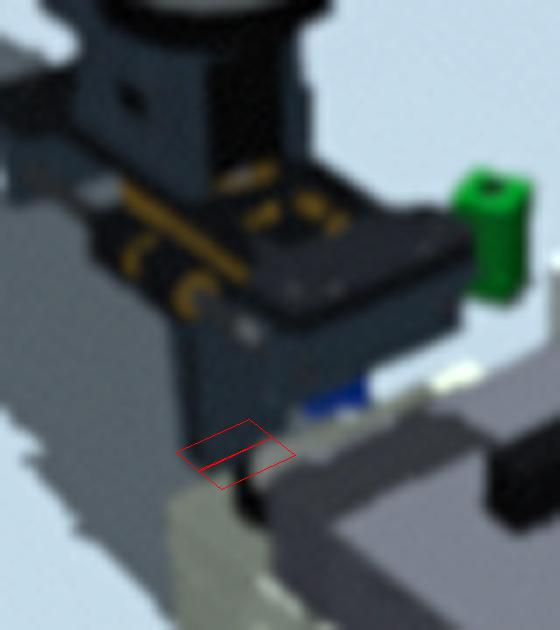

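Request:
play_rows(motion=[[0,0,0.01,0,0],[0,0,0.018,0,0],[0.008,0,0.018,0,0],[0.016,0,0.018,0,0],[0.016,0,0.018,0,0],[0.016,0,0.013,0,0],[0.016,0,0.011,0,0],[0.016,0,0.01,0,0]])

```text
time_s: 47.87
ee_pos: [469.8, -15.3, 79.3]
ee_rot: [91.3, 89.9, -1.4]
force: [3.4, -0.7, 4.4]
gripper_width: 0.4
```

Request:
play_rows(motion=[[0,0,-0.0005,0,0],[0,0,-0.001,0,0],[0,0,-0.0015,0,0],[0,0,-0.002,0,0],[0,0,-0.0025,0,0],[0,0,-0.0025,0,0],[0,0,-0.0025,0,0],[0,0,-0.0025,0,0]])

```text
time_s: 48.53
ee_pos: [469.8, -15.3, 78.1]
ee_rot: [89.9, 89.8, -2.9]
force: [2.3, -0.3, 10.3]
gripper_width: 0.2
```

Request:
play_rows(motion=[[0,0,-0.0005,0,0],[0,0,-0.001,0,0],[0,0,-0.0015,0,0],[0,0,-0.002,0,0],[0,0,-0.002,0,0],[0,0,-0.002,0,0],[0,0,-0.002,0,0],[0,0,-0.002,0,0]])

```text
time_s: 49.2
ee_pos: [469.9, -15.3, 77.8]
ee_rot: [90.4, 89.8, -2.4]
force: [-2.1, 0.6, 24.5]
gripper_width: 0.6
```

```bash
python3 - <<'E'
from h import *
s=sensors.state(); print(s['torque'],s['force'],s['ee_pos'])
E
python3 m4.py s8 195 130 275 220 7
```

```text
[0.05147438 0.25271187 0.02562663] [-2.07532992  0.6119858  24.47660542] [469.85338231 -15.26943535  77.79130934]
t49.20 pos [469.9 -15.3  77.8] rot [90.4 89.8 -2.4] F [-2.1  0.6 24.5] w0.6
jaw -2.7484026117706817
```

View pics/s8.png

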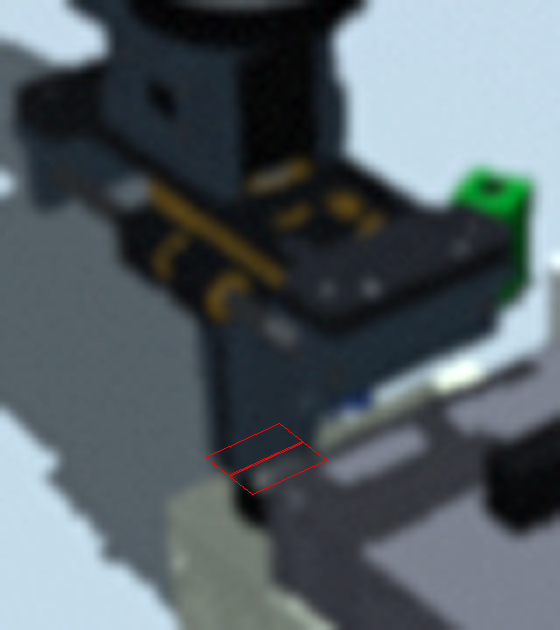

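Request:
play_rows(motion=[[0,0,0.003,0,0],[0,0,0.004,0,0],[0,0,0.004,0,0],[0,0,0.004,0,0],[0,0,0.004,0,0],[0,0,0.004,0,0],[0,0,0.004,0,0],[0,0,0.004,0,0]])

```text
time_s: 49.92
ee_pos: [469.1, -15.3, 78.9]
ee_rot: [87.6, 90.0, -5.2]
force: [3.5, -0.7, 5.3]
gripper_width: 0.1
```

```bash
python3 - <<'E'
from h import *
s=sensors.state(); print(s['torque'],s['force'],s['ee_pos'])
E
```

```text
[-0.02748556 -0.84398484 -0.00917824] [ 3.54792911 -0.65734501  5.30823802] [469.05110129 -15.25030909  78.9232113 ]
```

Request:
play_rows(motion=[[0,0,0.0005,0,0],[0,0,0.001,0,0],[0,0,0.001,0,0],[0,0,0.001,0,0],[0,0,0.001,0,0],[0,0,0.001,0,0],[0,0,0.001,0,0],[0,0,0.001,0,0]])

```text
time_s: 50.58
ee_pos: [468.6, -15.2, 79.9]
ee_rot: [-88.1, 90.0, 179.2]
force: [2.8, 0.3, 3.3]
gripper_width: 0.5
```

Request:
play_rows(motion=[[0,0,0.0005,0,0],[0,0,0.001,0,0],[0,0,0.001,0,0],[0,0,0.001,0,0],[0,0,0.001,0,0],[0,0,0.001,0,0],[0,0,0.001,0,0],[0,0,0.001,0,0]])

```text
time_s: 51.25
ee_pos: [468.6, -15.2, 80.9]
ee_rot: [-88.9, 90.0, 178.4]
force: [1.9, -1.3, 3.1]
gripper_width: 0.6
```

Request:
play_rows(motion=[[0,0,0.0005,0,0],[0,0,0.001,0,0],[0,0,0.001,0,0],[0,0,0.001,0,0],[0,0,0.001,0,0],[0,0,0.001,0,0],[0,0,0.001,0,0],[0,0,0.001,0,0]])

```text
time_s: 51.92
ee_pos: [468.6, -15.2, 81.9]
ee_rot: [-87.9, 90.0, 179.4]
force: [1.8, -1.4, 2.3]
gripper_width: 0.3
```

Request:
play_rows(motion=[[0,0,0.0005,0,0],[0,0,0.001,0,0],[0,0,0.0015,0,0],[0,0,0.0015,0,0],[0,0,0.0015,0,0],[0,0,0.0015,0,0],[0,0,0.0015,0,0],[0,0,0.0015,0,0]])

```text
time_s: 52.58
ee_pos: [468.5, -15.2, 83.3]
ee_rot: [-92.5, 90.0, 174.7]
force: [1.0, -0.7, 2.3]
gripper_width: 0.8
```

Request:
play_rows(motion=[[0,0,0.0005,0,0],[0,0,0.001,0,0],[0,0,0.0015,0,0],[0,0,0.0015,0,0],[0,0,0.0015,0,0],[0,0,0.0015,0,0],[0,0,0.0015,0,0],[0,0,0.0015,0,0]])

```text
time_s: 53.25
ee_pos: [468.6, -15.2, 84.9]
ee_rot: [-93.1, 90.0, 174.2]
force: [0.6, 0.5, -0.2]
gripper_width: 0.4
```

Request:
play_rows(motion=[[0,0,0.002,0,0],[0,0,0.004,0,0],[0,0,0.004,0,0],[0,0,0.004,0,0],[0,0,0.004,0,0],[0,0,0.004,0,0],[0,0,0.004,0,0],[0,0,0.004,0,0]])

```text
time_s: 53.92
ee_pos: [468.8, -15.3, 88.9]
ee_rot: [-66.0, 90.0, -158.8]
force: [-0.5, -0.8, 0.7]
gripper_width: 0.3
```

Request:
play_rows(motion=[[0,0,0.03,0,0],[0,0,0.06,0,0],[0,0,0.09,0,0],[0,0,0.12,0,0],[-0.02,-0.035,0.12,0,0],[-0.04,-0.07,0.12,0,0],[-0.06,-0.105,0.12,0,0],[-0.08,-0.14,0.12,0,0]])

```text
time_s: 54.58
ee_pos: [387.8, -156.2, 209.2]
ee_rot: [63.6, 89.9, -29.1]
force: [0.5, 0.2, 0.2]
gripper_width: 0.6
```

Request:
play_rows(motion=[[-0.01,-0.03,0,0,0],[-0.02,-0.065,0,0,0],[-0.02,-0.1,0,0,0],[-0.02,-0.135,0,0,0],[-0.02,-0.17,0,0,0],[-0.02,-0.2,0,0,0],[-0.02,-0.2,0,0,0],[-0.02,-0.2,0,0,0]])

```text
time_s: 55.25
ee_pos: [368.5, -356.2, 208.4]
ee_rot: [-148.9, 89.9, 118.3]
force: [-1.0, -0.0, 0.1]
gripper_width: 0.7
```

```bash
python3 - <<'E'
from ov import *
st(); s=grab_frame('scene'); t=grab_frame('top')
m=[rect(0,0,138,138,108)]
for fs in ([t],[s],[t,s]): print(fitm((581.2,18.8,-.046),m,fs,span=(5,5,.05)))
P=[30,0]
overlay(s,[((551,20.5,-.046),[rect(0,0,200,140,62)],(0,255,0)),((580.8,19.2,-.046),m,(0,0,255))],(190,140,340,275),5,'f1')
crop(s,30,120,370,350,2.3,'f2'); crop(t,100,60,440,270,2.35,'f3')
E
```

```text
t55.25 pos [ 368.5 -356.2  208.4] rot [-148.9   89.9  118.3] F [-1.  -0.   0.1] w0.7
(array([ 5.81835657e+02,  1.99055212e+01, -4.86368341e-02]), np.float64(15.179831267540235))
(array([ 5.81335847e+02,  1.90239443e+01, -3.72854335e-02]), np.float64(14.715490631510534))
(array([ 5.81674755e+02,  1.96816695e+01, -4.98682773e-02]), np.float64(14.864504377783724))
```

View pics/f1.png

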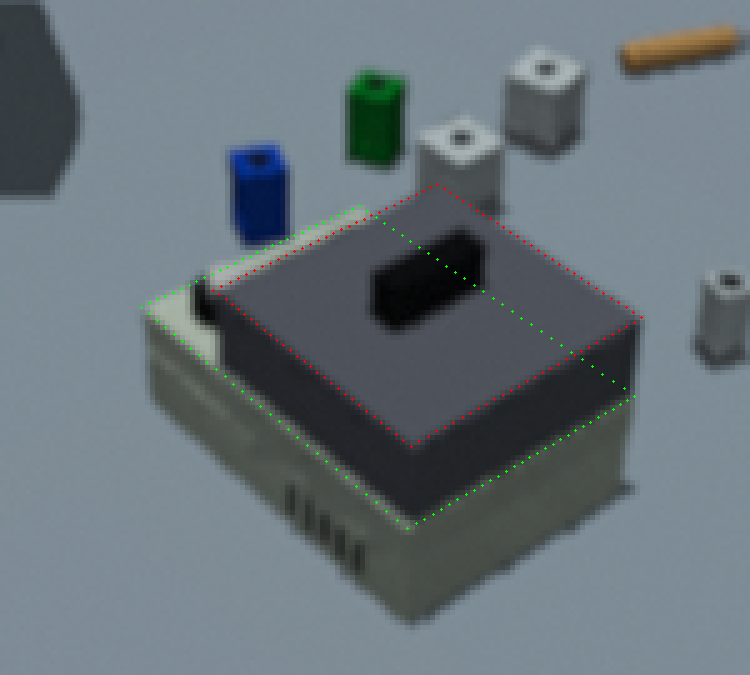

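View pics/f2.png

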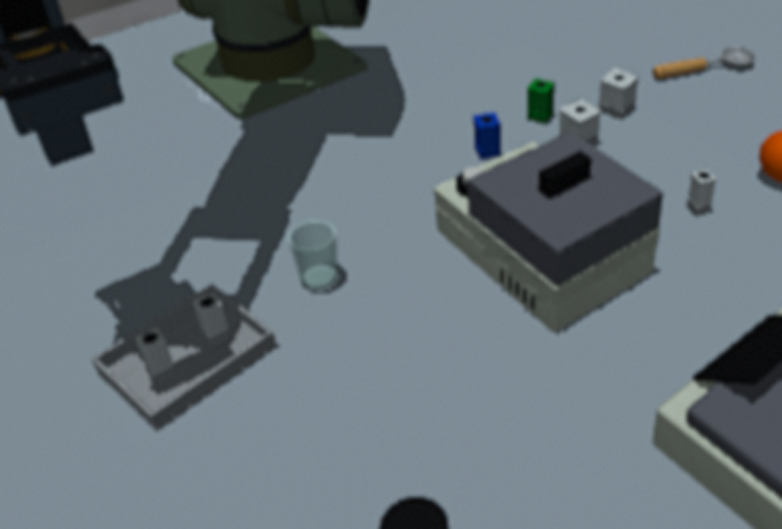

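View pics/f3.png

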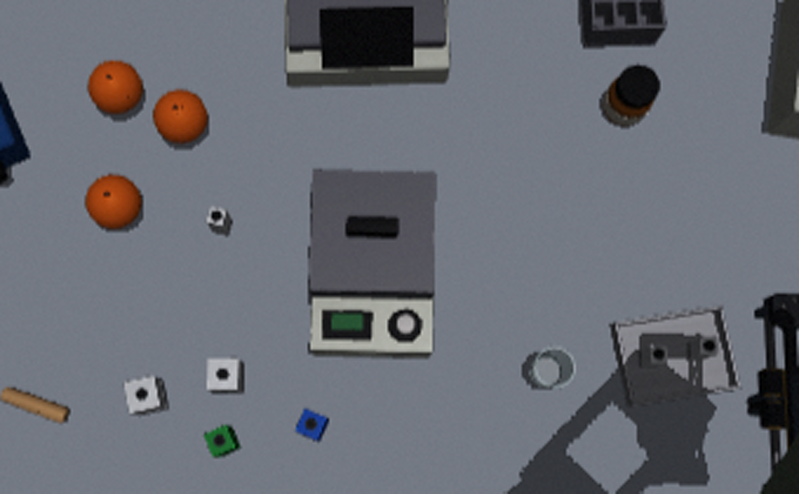

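```bash
python3 - <<'E'
from h import *
s=grab_frame('scene'); t=grab_frame('top')
a=cv2.resize(s['img'][175:220,205:265],(780,585),interpolation=cv2.INTER_CUBIC)[:, :]
b=cv2.resize(t['img'][170:215,245:295],(650,585),interpolation=cv2.INTER_CUBIC)
c=cv2.imread('pics/b1r.png')
x=np.hstack([cv2.resize(a,(390,290)),cv2.resize(c,(390,290))]); y=np.hstack([cv2.resize(b,(390,290)),cv2.resize(cv2.imread('pics/b2r.png'),(390,290))])
cv2.imwrite('pics/f4.png',np.vstack([x,y]))
E
```

```text
(no output)
```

View pics/f4.png

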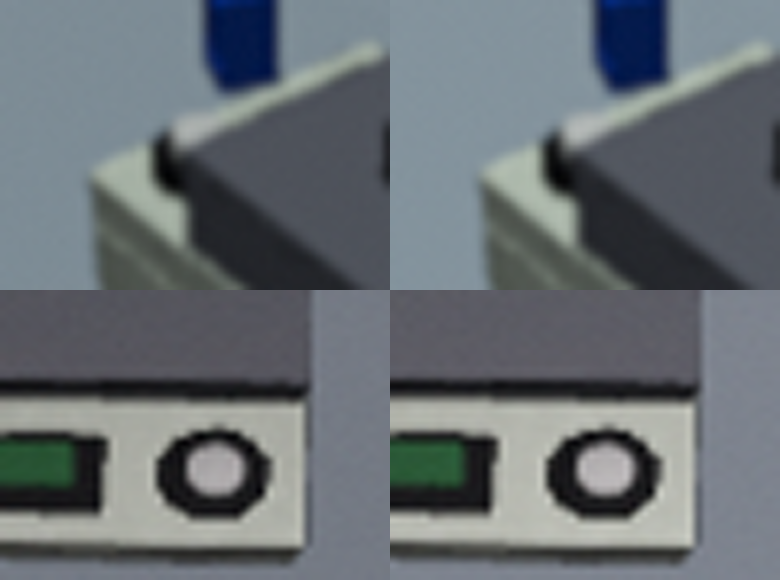

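```bash
python3 -c "
from h import *
st(); print(job_done())"
```

```text
t55.45 pos [ 368.8 -354.   209. ] rot [-166.9   90.   100.4] F [ 0.5  0.4 -0.2] w0.1
the job is handed in; nothing more can be done
None
```

I carried out the whole job in the order asked and handed it in at about 55 s. My last checks showed everything in place; `job_done()` reports no verdict.

- **Undersized inserts:** both 20 mm inserts came out of the far wells and are standing in the tray.
- **28 mm inserts:** two were present on the bench, and the gripper measured them at about 28 mm. They are seated in well2 and well0, at the gripper height expected for the well floor. The original 28 mm insert stays in well3, and well1 is empty.
- **Lid:** it is on the deck, with its underside about 62 mm above the bench. The position and angle fitted from both cameras are within about 1–2 mm and 0.01 rad of the seat. It did not shift when I pressed the button.
- **Start button:** pressed to its hard stop twice and released both times. The last pictures show it back up.
- **Left alone:** the 20 mm and 36 mm inserts, the orange, the beaker and the blue and green look-alikes look undisturbed.

**Disagreements:**
- **Button height:** the measured tool height at the button's hard stop was about 77.7 mm, against the expected 74. Contact began at about 83.7 mm, so the 6 mm travel matches. I put the offset down to the closed fingers reaching slightly further.
- **Press force:** because of that offset, the first press reached about 41 N at the fingertips before I backed off. As I read the 40 N rule, it covers the arm and the gripper's body rather than the fingers, but I can't confirm that. The second press, at about 24 N, came after some light probing of the black ring around the button.
- **Cameras:** the two cameras placed the heater 2–3 mm apart, so I relied on contact forces to settle the fits.

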